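Put the last sample bottle away and close the case

TASK

Take the small amber bottle out of the slanted holder and set it down, without dropping it, upright on the floor of the one empty cell of the open storage case. Then lower the hinged lid gently, without letting it fall shut, until the case is fully closed. Keep the other bottles in their cells and leave the things standing around where they are.

Things in the scene. Friction and masses are not known exactly. Their poses are not given: they have to be found in the camera images.
- bottle: the loose bottle to put away: amber glass, white screw cap, 84 mm tall, about 0.12 kg. Body 40 mm across up to 50 mm, shoulder to 59 mm, cap 28 mm across from 59 to 84 mm. Origin: centre of its underside; z axis along the bottle to the cap. It starts in one of the holder's two sleeves, leaning 29 degrees (0.5 rad), its cap end protruding about 48 mm from the sleeve
- holder: slanted aluminium two-place bottle holder, fixed, about 150 mm wide (y) and 130 mm deep (x), under 80 mm high. Origin: centre of its underside. Two square sleeves, 44 mm wide and 36 mm deep inside, side by side at y = -33 and +33 mm, lean 29 degrees: their mouths look up and towards the holder's -x side (the robot). A bottle comes out along its own axis
- case: grey storage case base, fixed, 200 mm (x) by 158 mm (y), rim 50 mm high, inner floor 6 mm above the bench. Origin: centre of its underside. Six open cells 58 mm square: centres at x = -62, 0, +62 mm and y = -21, +41 mm in the case frame, between dividers 4 mm thick whose tops are 35 mm above the bench. Five cells hold bottles, one is empty (any of the six). The lid's hinge runs along the case's -y edge
- stored1: one of the five bottles already in the case, same shape as the loose bottle, standing upright in a cell (which one varies); origin: centre of its underside
- stored2: one of the five bottles already in the case, same shape as the loose bottle, standing upright in a cell (which one varies); origin: centre of its underside
- stored3: one of the five bottles already in the case, same shape as the loose bottle, standing upright in a cell (which one varies); origin: centre of its underside
- stored4: one of the five bottles already in the case, same shape as the loose bottle, standing upright in a cell (which one varies); origin: centre of its underside
- stored5: one of the five bottles already in the case, same shape as the loose bottle, standing upright in a cell (which one varies); origin: centre of its underside
- lid (a joint): lid angle in rad: 0 closed, grows as it opens; starts between 1.48 and 1.66 (about upright), stop at 1.9. White lid, 200 by 158 mm, 52 mm deep, 0.3 kg, turns about the case's x axis. A stiff hinge holds it where it is left between about 0.65 and 1.66 rad, but below that it falls shut by itself if nothing holds it
- lid_hinge (a point): point on the hinge line, at the middle of the case's -y edge, 50.5 mm above the bench; it does not move with the lid
- lid_handle (a point): middle of the lid's steel bar handle: a round bar 12 mm thick and 110 mm long, parallel to the hinge, on two end posts. The bar's axis lies 40 mm off the lid's outer face. With the lid closed the point lies 125 mm to the case's +y of the hinge line and 92 mm above it; it turns with the lid, about the hinge line
- washbottle: bystander: white squeeze wash bottle with a bent spout, 64 mm across, about 175 mm tall; origin: centre of its underside
- beaker: bystander: glass beaker, 72 mm across, 90 mm tall; origin: centre of its underside
- tuberack: bystander: white rack of capped tubes, 100 by 130 mm, 48 mm tall; origin: centre of its underside

How it is judged:
By the outcome, as a careful person would: the job done as asked, in the order asked, and still so for the second after the job is handed in, with the robot touching nothing.
It also fails if it takes over 58 s, if anything falls off the work surface, if the arm or the gripper's body presses on something with over 40 N, if the wrist force passes 120 N, or if a joint passes its speed limit or range.

ROBOT

A 6-joint arm with a two-finger parallel gripper is mounted at the origin on the work surface. World frame = base frame: x ahead of the robot, y to its left, z up, the work surface at z = 0. Lengths are in m, angles in rad, forces in N, time in s.
With the tool pointing down it reaches from about 0.375 to 0.9 m from the base axis. Payload 3.1 kg.
Tool frame: the origin (TCP) lies at the very end of the fingers, on their centre line; the grasp point (between the pads) lies 19 mm behind it; z points along the fingers, x is the direction in which the jaws open and shut, and the axes are right-handed (so a half turn about z gives the same grasp; the last joint's range is limited). The gripper opens to 87 mm and grips with 3 to 60 N. Pads are 19 mm wide; open, the fingers measure 117 mm over their backs; the gripper's body (75 mm by 190 mm) begins 51 mm behind the grasp point.
Start: joints at [0.955, 0.527, 1.433, -0, 1.181, -0.178], TCP at [0.265, 0.566, 0.223] pointing down, gripper open.
Joint ranges: [-3.08, 3.08], [-0.75, 2.2], [0.22, 2.44], [-1.43, 4.57], [0, 2.65], [-2.85, 2.85]. Speed limits (rad/s): [2.79, 2.79, 3.14, 3.14, 3.14, 3.14].

INTERFACE

Orientations are given as a unit quaternion [x, y, z, w].
In Python, from rig import robot gives the robot as it stands. The module is installed in compiled form; this text tells all that it offers.
- The arm moves only by the shell command python3 -m creep 'ROWS' [OPENING] [FORCE]. ROWS is a JSON object of lists of equal length, an entry for each row: "dp": the shift along the tool's x, y, z in cm, a list of three; "turn": the turn, a rotation vector about the tool's x, y, z in degrees, a list of three. In form: {"dp": [[x, y, z], ...], "turn": [[wx, wy, wz], ...]}. A call has 1 to 20 rows; each row shifts and turns the commanded pose from where the row before left it, along the tool's axes as they then stand; what a row does not reach is not made up. A row lasts 1/10 s, in which the tool goes at most 50 mm and 8.59 degrees, less where a joint would pass 70% of its speed; a pose out of reach is approached as far as the arm can. A call is refused whole if a number of a shift passes 5 or a number of a turn 8.59, either way. A call with a gripper value outside its range is refused whole. OPENING is the gripper command: -1 is fully open, 1 is shut, values between are in proportion, set as the call begins (- or left out, the last holds). The fingers move at their own pace and stop on an object; FORCE is the grip in N (left out, the last holds). Time passes only in rows, so rows that do not move let the fingers close. It gives the time, the measured TCP pose, the force and the opening at its end, in the units of the state.
- robot.get_obs(): the state, without advancing time (a new reading comes with each control period).
- robot.camera(name): name is "scene" or "side" or "wrist"; returns the picture (480x640x3 uint8, red, green, blue); there is no depth.
- robot.calibration(name): a dict with "fx", "fy", "cx", "cy" (pixels), "rvec" (rotation vector, rad) and "tvec" (3), from world to camera coordinates, as OpenCV has them. Camera axes: x right, y down, z forward; pixel columns grow to the right and rows downward; lengths in m; the calibration is good to about 2 mm. A picture is of the moment at which its call begins: read the wrist's pose just before it. calibration takes no time and is no camera call; for the wrist camera it gives the pose at the moment of the call.
- robot.hand_in(): hands the job in, once; it reports no verdict.
Trained networks look in the newest picture that a camera, given by its name, has taken for a name from the list of things; names that differ only in an ending like _2 or _b are one class to them, and where a whole thing is asked for, a point or a joint stands for the part that bears it (a point fixed in the world has none). Each returns a list of dicts, best first, with "confidence" (0 to 1); they miss things now and then, are a little off and sometimes report something else, mostly with a low value. They report only what shows in the picture. A call takes as long as a camera call.
- robot.masks_of(name, camera): "pixels" (480x640 bool, what is visible of it).
- robot.tip_of(name, camera): "point" ([x, y, z] in m, in the coordinates of the camera as it stood for that picture, good to about 4 mm: a listed point, or the origin of a listed thing).
The state is a dict: "time": time; "q": joint angles; "joint_velocities": joint speeds; "joint_torque": joint torques, N m; "position": TCP position; "tool_rot": TCP orientation; "ft_force": force on the tool from outside, world axes, zero at the start; "moment": the same for the moment, N m; "grip_width": finger opening in m.
Only numpy, scipy, OpenCV 4.12 (cv2) and the standard library are available. Lean on these libraries where they do the work, as an engineer would, in place of code of your own. Each camera call takes 0.05 s, during which the arm holds its last target.

## Working session

There is one attempt and no reset: what is moved stays moved. The work goes in short steps, Python scripts to look and compute and a shell command to move; the robot and the scene stay as the last step left them, time stands still between calls to the robot, and variables do not carry over. Pictures are saved under pics/ and viewed, and the job is handed in when it is done.

```bash
mkdir -p pics; ls; cat > h.py <<'E'
import numpy as np, cv2, json
from rig import robot
from scipy.spatial.transform import Rotation as R
def shot(cam,fn):
    im=robot.camera(cam); cv2.imwrite('pics/'+fn,im[:,:,::-1]); return im
def c2w(cam,p):
    c=robot.calibration(cam); Rm=cv2.Rodrigues(np.array(c['rvec'],float))[0]
    return Rm.T@(np.array(p)-np.array(c['tvec']).ravel())
def w2p(cam,p):
    c=robot.calibration(cam); Rm=cv2.Rodrigues(np.array(c['rvec'],float))[0]
    q=Rm@np.array(p)+np.array(c['tvec']).ravel()
    return np.array([c['fx']*q[0]/q[2]+c['cx'],c['fy']*q[1]/q[2]+c['cy']])
E
python3 - <<'E'
from h import *
np.set_printoptions(precision=4,suppress=True)
o=robot.get_obs()
print({k:np.round(v,4).tolist() for k,v in o.items()})
for cam in ['scene','side']:
    shot(cam,cam+'0.png')
    print(cam, c2w(cam,[0,0,0]))
    for n in ['bottle','holder','case','stored1','lid_hinge','lid_handle','washbottle','beaker','tuberack']:
        try:
            for d in robot.tip_of(n,cam)[:6]:
                p=c2w(cam,d['point']); print(n,round(d['confidence'],2),p,w2p(cam,p))
        except Exception as e: print(n,e)
print(robot.get_obs()['time'])
E
```

```text
pics
{'time': 0.0, 'q': [0.9545, 0.5285, 1.4339, -0.0, 1.1814, -0.1785], 'joint_velocities': [0.0007, -0.001, 0.001, 0.0001, -0.0004, -0.0016], 'joint_torque': [0.0006, -44.0043, -17.6592, 0.0634, 0.058, -0.0002], 'position': [0.2645, 0.5655, 0.2216], 'tool_rot': [0.8438, 0.5367, -0.001, 0.0004], 'ft_force': [0.0666, -0.1682, -0.1017], 'moment': [0.0259, -0.0135, -0.0351], 'grip_width': 0.0871}
scene [ 1.3912 -0.1318  0.7011]
bottle 0.7 [0.5875 0.1672 0.0332] [378.6644 252.0942]
bottle 0.17 [ 0.4728 -0.1517  0.0083] [218.4743 248.9135]
holder 0.72 [0.5628 0.1961 0.0015] [387.1939 254.9995]
case 0.83 [ 0.5469 -0.1483  0.0006] [222.9611 273.5146]
stored1 0.97 [ 0.476  -0.1531  0.0076] [217.9676 250.169 ]
stored1 0.75 [ 0.5451 -0.1072  0.0069] [242.8935 267.7382]
stored1 0.74 [ 0.6097 -0.121   0.0057] [239.1628 290.1042]
stored1 0.66 [ 0.5373 -0.1679  0.0099] [212.3769 268.3899]
stored1 0.58 [ 0.5945 -0.1827  0.0068] [206.4721 289.166 ]
lid_hinge 0.68 [ 0.5215 -0.2271  0.0551] [178.8762 250.0421]
lid_handle 0.88 [ 0.5002 -0.319   0.1733] [117.7657 199.3228]
washbottle 0.93 [ 0.7384  0.1
[... 595 characters left out ...]
0.1181  0.0067] [342.2536 252.2747]
stored1 0.92 [ 0.5394 -0.1663  0.0024] [381.083  244.5947]
stored1 0.8 [ 0.5939 -0.1838  0.0053] [355.8292 234.602 ]
stored1 0.61 [ 0.4779 -0.1536  0.004 ] [411.4367 252.2683]
lid_hinge 0.68 [ 0.5219 -0.2198  0.0519] [395.1481 210.8022]
lid_handle 0.62 [ 0.5002 -0.3213  0.1729] [417.3795 135.3255]
washbottle 0.74 [ 0.7373  0.1278 -0.0037] [236.2373 337.8506]
washbottle 0.19 [ 0.547  -0.109   0.0058] [373.637  260.3189]
beaker 0.16 [ 0.5007 -0.3244  0.1728] [417.2424 134.6869]
tuberack 0.79 [ 0.7519 -0.0781 -0.0028] [266.5745 257.8296]
tuberack 0.71 [ 0.5949 -0.185   0.0038] [355.4269 234.7821]
tuberack 0.68 [ 0.4993 -0.3213  0.1734] [417.8712 135.1178]
1.0
```

View pics/scene0.png

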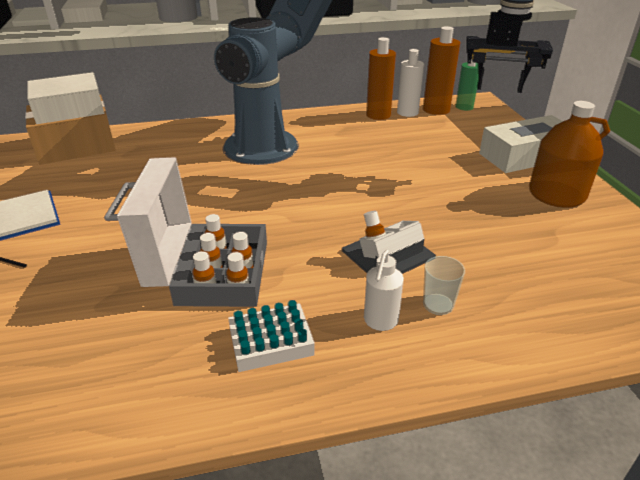

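View pics/side0.png

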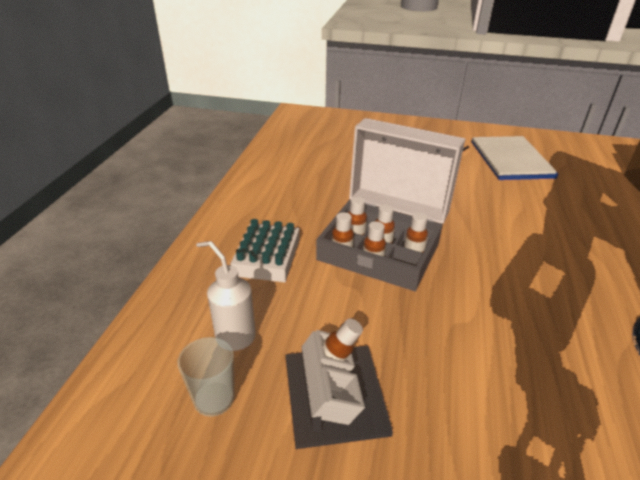

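The images agree with the networks. The scene view shows the case at about (220,265) and the bottle leaning in the holder's sleeve at about (375,225). The empty cell is (-62,+41), at about (400,255) in the side view. Next I'll fit the case pose and compute the pre-grasp.

```bash
cat >> h.py <<'E'
def p2w(cam,uv,z):
    c=robot.calibration(cam); Rm=cv2.Rodrigues(np.array(c['rvec'],float))[0]
    C=-Rm.T@np.array(c['tvec']).ravel(); d=Rm.T@np.array([(uv[0]-c['cx'])/c['fx'],(uv[1]-c['cy'])/c['fy'],1])
    return C+d*(z-C[2])/d[2]
def pose(zdir,xdir):
    z=np.array(zdir,float); z/=np.linalg.norm(z); x=np.array(xdir,float); x-=z*(x@z); x/=np.linalg.norm(x)
    return R.from_matrix(np.c_[x,np.cross(z,x),z])
def delta(p,Rt,o=None):
    o=o or robot.get_obs(); Rc=R.from_quat(o['tool_rot'])
    print('pos',np.round(o['position'],4),'t',round(o['time'],2))
    print(' shift first, current tool axes cm:',np.round(Rc.inv().apply(np.array(p)-o['position'])*100,2),' dist',np.linalg.norm(np.array(p)-o['position']).round(4))
    print(' shift in target tool axes cm:',np.round(Rt.inv().apply(np.array(p)-o['position'])*100,2))
    print(' turn deg:',np.round((Rc.inv()*Rt).as_rotvec(degrees=True),2))
E
python3 - <<'E'
from h import *
np.set_printoptions(precision=4,suppress=True)
print('jug',p2w('scene',(567,200),0))
from scipy.optimize import least_squares
P=np.array([[.477,-.1533],[.5475,-.1075],[.61,-.1195],[.5385,-.167],[.594,-.183]])
L=np.array([[-62,-21],[0,41],[62,41],[0,-21],[62,-21]])/1000
f=lambda v:((np.c_[np.cos(v[2])*L[:,0]-np.sin(v[2])*L[:,1],np.sin(v[2])*L[:,0]+np.cos(v[2])*L[:,1]]+v[:2])-P).ravel()
s=least_squares(f,[.54,-.14,-.26]);v=s.x;print('case',v,s.fun)
c,si=np.cos(v[2]),np.sin(v[2]); M=np.array([[c,-si],[si,c]])
print('cell',v[:2]+M@[-.062,.041],'hinge',v[:2]+M@[0,-.079])
b=np.array([.585,.168,.033]);psi=np.radians(14)
u=np.array([-np.sin(.5)*np.cos(psi),-np.sin(.5)*np.sin(psi),np.cos(.5)])
for h in (0,.084): print([w2p(k,b+h*u) for k in('scene','side')])
Rt=pose(-u,[np.cos(psi),np.sin(psi),0]); delta(b+.2*u,Rt); print(b+.2*u)
E
python3 - <<'E'
import cv2
a=cv2.imread('pics/scene0.png')[190:290,320:450];b=cv2.imread('pics/side0.png')[300:440,270:400]
cv2.imwrite('pics/crop0.png',cv2.hconcat([cv2.resize(a,(390,300)),cv2.resize(b,(390,300))]))
E
```

```text
jug [0.4496 0.6983 0.    ]
case [ 0.5405 -0.147  -0.2218] [-0.0016 -0.0006  0.002   0.0005 -0.     -0.0012 -0.0027 -0.0005  0.0023
  0.0018]
cell [ 0.489  -0.0934] hinge [ 0.5231 -0.2241]
[array([378.6462, 251.4005]), array([323.4961, 359.5629])]
[array([370.519 , 211.6222]), array([353.9884, 324.2589])]
pos [0.2649 0.566  0.2226] t 1.0
 shift first, current tool axes cm: [-28.53  38.42   1.4 ]  dist 0.4787
 shift in target tool axes cm: [ 9.71 46.36  6.91]
 turn deg: [-12.72  26.72  49.82]
[0.492  0.1448 0.2085]
```

View pics/crop0.png

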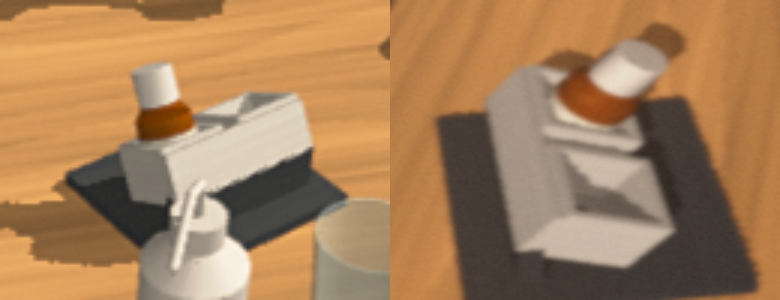

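The predicted cap-top pixels, scene (370,212) and side (354,324), match the crops to about 1 px, so the bottle pose is good. Moving to pre-grasp.

```bash
python3 -m creep '{"dp":[[-2.8,3.8,0.1],[-2.8,3.8,0.1],[-2.8,3.8,0.1],[-2.8,3.8,0.1],[-2.8,3.8,0.1],[-2.8,3.8,0.1],[-2.8,3.8,0.1],[-2.8,3.8,0.1],[-2.8,3.8,0.1],[-2.8,3.8,0.1],[0,0,0],[0,0,0],[0,0,0],[0,0,0],[0,0,0],[0,0,0],[0,0,0],[0,0,0],[0,0,0]],"turn":[[0,0,0],[0,0,0],[0,0,0],[0,0,0],[0,0,0],[0,0,0],[0,0,0],[0,0,0],[0,0,0],[0,0,0],[-1.6,3.3,6.2],[-1.6,3.3,6.2],[-1.6,3.3,6.2],[-1.6,3.3,6.2],[-1.6,3.3,6.2],[-1.6,3.3,6.2],[-1.6,3.3,6.2],[-1.6,3.3,6.2],[0,0,0]]}' -1
cat > g.py <<'E'
from h import *
np.set_printoptions(precision=4,suppress=True)
b=np.array([.585,.168,.033]);psi=np.radians(14)
def axes(psi): return np.array([-np.sin(.5)*np.cos(psi),-np.sin(.5)*np.sin(psi),np.cos(.5)])
u=axes(psi); Rt=pose(-u,[np.cos(psi),np.sin(psi),0])
E
python3 - <<'E'
from g import *
delta(b+.2*u,Rt)
shot('wrist','w1.png')
for n in ['bottle','holder']:
    for d in robot.tip_of(n,'wrist')[:2]:
        p=c2w('wrist',d['point']); print(n,round(d['confidence'],2),p)
for h in (0.036,.084): print(w2p('wrist',b+h*u))
E
```

```text
time: 2.9
position: [0.4877, 0.1517, 0.2115]
tool_rot: [0.962, 0.12, 0.242, -0.029]
ft_force: [-0.6, -0.1, 0.1]
grip_width: 0.0871
pos [0.4877 0.1517 0.2115] t 2.9
 shift first, current tool axes cm: [0.08 0.77 0.38]  dist 0.0086
 shift in target tool axes cm: [0.08 0.77 0.38]
 turn deg: [0.06 0.45 0.29]
bottle 0.96 [0.5851 0.1777 0.0361]
holder 0.62 [ 0.5701  0.1997 -0.0004]
[316.3329 231.7886]
[315.6887 245.8111]
```

View pics/w1.png

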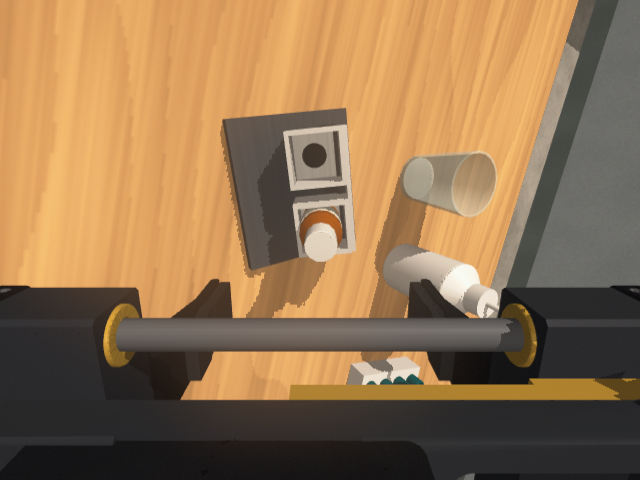

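The wrist view shows the cap top at about (320,243), the bottle's sleeve around (322,225) and the empty sleeve at (316,157). That is a few mm and a few degrees off my model, so I'll zoom in and refine.

```bash
python3 - <<'E'
import cv2
a=cv2.imread('pics/w1.png')[105:275,215:365]
cv2.imwrite('pics/crop1.png',cv2.resize(a,(525,595),interpolation=cv2.INTER_CUBIC))
E
```

```text
(no output)
```

View pics/crop1.png

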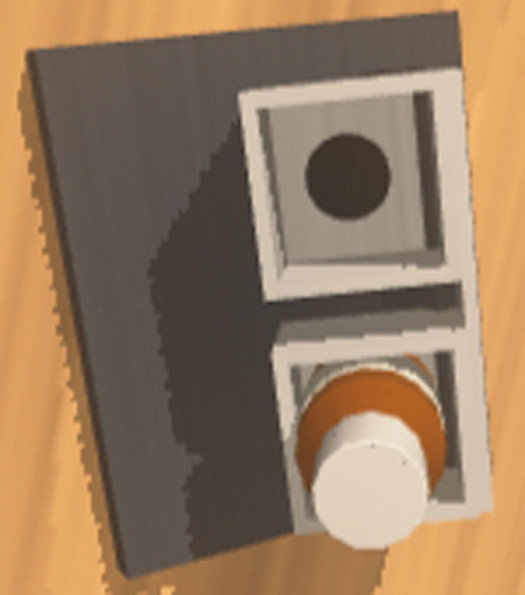

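```bash
python3 - <<'E'
from g import *
from scipy.optimize import least_squares
o=np.array([215,105])
pt=lambda x,y:o+np.array([x,y])/3.5
# (side sx, side sy, sleeve)
out=[((-1,1,1),pt(240,93)),((1,1,1),pt(461,70)),((-1,-1,1),pt(267,300)),((-1,1,0),pt(272,347)),((1,1,0),pt(463,329)),((-1,-1,0),pt(295,535)),((1,-1,0),pt(492,512))]
inn=[((-1,1,1),pt(258,108)),((1,1,1),pt(432,92)),((1,-1,1),pt(446,268))]
cal={k:robot.calibration(k) for k in('wrist','scene','side')}
def proj(k,P):
    c=cal[k]; K=np.array([[c['fx'],0,c['cx']],[0,c['fy'],c['cy']],[0,0,1.]])
    return cv2.projectPoints(np.array(P,float).reshape(-1,3),np.array(c['rvec'],float),np.array(c['tvec'],float),K,None)[0].reshape(-1,2)
def f(v):
    b=v[:3];ps=v[3];u=axes(ps);ey=np.array([-np.sin(ps),np.cos(ps),0]);ex=np.cross(ey,u)
    m=b+v[5]*u; P=[];Q=[]
    for (a,c,s),q in out: P.append(m+ex*a*(.022+v[4])+ey*(c*(.022+v[4])+s*.066));Q.append(q)
    for (a,c,s),q in inn: P.append(m+ex*a*.022+ey*(c*.022+s*.066));Q.append(q)
    P.append(b+.084*u);Q.append(pt(370,492))
    r=list((proj('wrist',P)-Q).ravel())
    r+=list((proj('scene',b+.084*u)[0]-[370.7,212])*1.5)+list((proj('side',b+.084*u)[0]-[355,323.5])*1.5)
    r+=[(v[5]-.036)/.002,(v[4]-.0035)/.002]
    return np.array(r)
s=least_squares(f,[.585,.168,.033,.24,.0035,.036],loss='soft_l1',x_scale=[.01]*3+[.1,.01,.01])
print(s.x,np.degrees(s.x[3]));print(f(s.x).round(1))
E
```

```text
[0.5896 0.173  0.035  0.3565 0.0042 0.0346] 20.427868051323035
[-0.2 -0.7 -3.3  0.1 -0.8 -0.3 -0.5  0.7  1.1  0.8 -0.9 -0.6 -3.6  1.4
  0.1 -0.4  0.5 -0.7  0.1 -0.5  2.5  0.8  1.6  0.5 -8.  -1.  -0.7  0.4]
```

```bash
cat > fit.py <<'E'
from g import *
from scipy.optimize import least_squares
o=np.array([215,105])
pt=lambda x,y:o+np.array([x,y])/3.5
out=[((-1,1,1),pt(240,93)),((-1,-1,1),pt(267,300)),((-1,1,0),pt(272,347)),((-1,-1,0),pt(295,535))]
inn=[((-1,1,1),pt(258,108)),((1,1,1),pt(432,92)),((1,-1,1),pt(446,268))]
cal={k:robot.calibration(k) for k in('wrist','scene','side')}
print([c['fx'] for c in cal.values()])
def proj(k,P):
    c=cal[k]; K=np.array([[c['fx'],0,c['cx']],[0,c['fy'],c['cy']],[0,0,1.]])
    return cv2.projectPoints(np.array(P,float).reshape(-1,3),np.array(c['rvec'],float),np.array(c['tvec'],float),K,None)[0].reshape(-1,2)
def f(v):
    b=v[:3];ps=v[3];u=axes(ps);ey=np.array([-np.sin(ps),np.cos(ps),0]);ex=np.cross(ey,u)
    m=b+v[5]*u; P=[];Q=[]
    for (a,c,s),q in out: P.append(m+ex*a*(.022+v[4])+ey*(c*(.022+v[4])+s*.066));Q.append(q)
    for (a,c,s),q in inn: P.append(m+ex*a*.022+ey*(c*.022+s*.066));Q.append(q)
    P.append(b+.084*u);Q.append(pt(370,492))
    r=list((proj('wrist',P)-Q).ravel())
    r+=list((proj('scene',b+.084*u)[0]-[370.7,212])*1.5)+list((proj('side',b+.084*u)[0]-[354.5,324])*1.5)
    r+=[(v[5]-.036)/.002,(v[4]-.0035)/.002]
    return np.array(r)
if __name__=='__main__':
  for ps in (None,14,17,20,23):
    g=f if ps is None else (lambda w:f(np.r_[w[:3],np.radians(ps),w[3:]]))
    x0=[.585,.168,.033,.24,.0035,.036] 
    if ps: x0.pop(3)
    s=least_squares(g,x0,x_scale=.01)
    print(s.cost,s.x);print(g(s.x).round(1))
E
python3 fit.py
python3 - <<'E'
import cv2
b=cv2.imread('pics/side0.png')[310:430,280:400]
a=cv2.imread('pics/scene0.png')[200:290,335:440]
cv2.imwrite('pics/crop2.png',cv2.resize(b,(600,600),interpolation=cv2.INTER_CUBIC))
cv2.imwrite('pics/crop3.png',cv2.resize(a,(630,540),interpolation=cv2.INTER_CUBIC))
E
```

```text
[358.93367690187154, 529.2382347568013, 482.053042985093]
22.306463232406838 [0.5873 0.172  0.0358 0.3359 0.0032 0.0356]
[ 0.6 -0.3 -1.3 -1.5 -1.1  1.7 -2.6 -0.9 -0.4 -1.   0.4 -0.3 -0.8  0.2
  0.3  1.   0.9 -1.  -4.4 -2.  -0.2 -0.1]
97.95097525537442 [0.5854 0.1685 0.0339 0.0029 0.0359]
[ 5.8 -1.  -1.  -3.1 -2.2  1.1 -8.  -1.5  4.1 -1.8  4.4  3.1 -0.8  3.3
 -4.  -0.   0.2 -1.  -1.2  0.  -0.  -0.3]
36.24329652040848 [0.5865 0.1705 0.035  0.0031 0.0358]
[ 2.9 -0.7 -1.2 -2.2 -1.6  1.5 -4.9 -1.   1.5 -1.4  2.2  1.1 -0.8  1.5
 -1.6  0.6  0.6 -1.  -3.  -1.2 -0.1 -0.2]
23.885100299941293 [0.5876 0.1725 0.0361 0.0033 0.0355]
[-0.1 -0.2 -1.3 -1.3 -0.9  1.8 -1.8 -0.9 -1.1 -0.8 -0.2 -0.8 -0.9 -0.2
  0.9  1.1  1.  -1.  -4.8 -2.3 -0.2 -0.1]
61.605700840040356 [0.5886 0.1746 0.0372 0.0034 0.0352]
[-3.   0.6 -1.4 -0.5 -0.2  2.2  1.4 -0.9 -3.6 -0.1 -2.7 -2.5 -1.  -1.9
  3.4  1.5  1.5 -1.  -6.7 -3.4 -0.4 -0. ]
```

View pics/crop2.png

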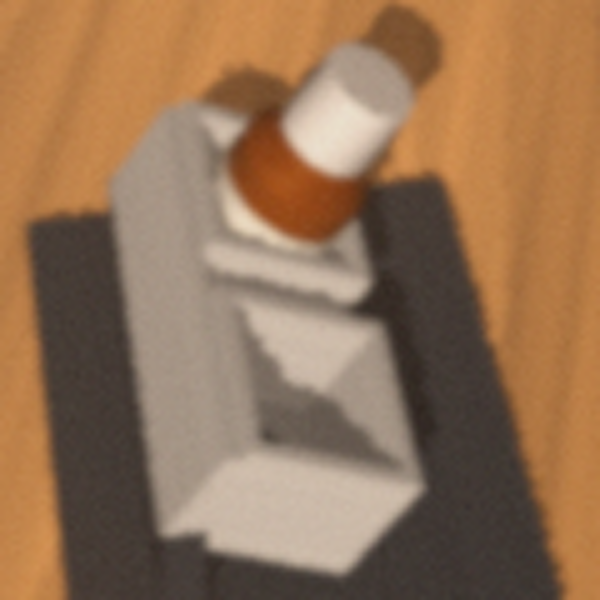

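View pics/crop3.png

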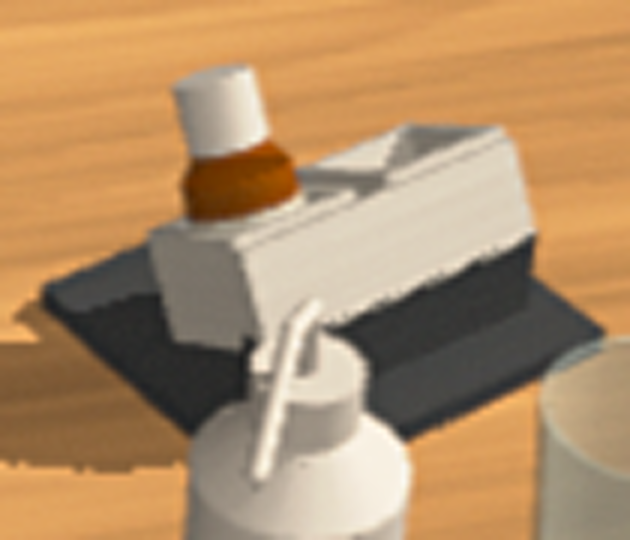

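```bash
sed -i 's/^b=.*/b=np.array([.587,.1712,.0353]);psi=np.radians(18.5)/' g.py; python3 - <<'E'
from g import *
delta(b+.2*u,Rt)
delta(b+.061*u,Rt)
E
```

```text
pos [0.4914 0.1514 0.2131] t 3.05
 shift first, current tool axes cm: [0.06 1.14 0.3 ]  dist 0.0118
 shift in target tool axes cm: [-0.02  1.16  0.25]
 turn deg: [ 2.28  0.21 -3.55]
pos [0.4914 0.1514 0.2131] t 3.05
 shift first, current tool axes cm: [ 0.09  0.59 14.19]  dist 0.142
 shift in target tool axes cm: [-0.02  1.16 14.15]
 turn deg: [ 2.28  0.21 -3.55]
```

```bash
python3 -m creep '{"dp":[[0,0.6,0.2],[0,0.5,0],[0,0,3],[0,0,3],[0,0,2],[0,0,0],[0,0,0]],"turn":[[2.3,0.2,-3.6],[0,0,0],[0,0,0],[0,0,0],[0,0,0],[0,0,0],[0,0,0]]}'
python3 - <<'E'
from g import *
delta(b+.061*u,Rt)
shot('wrist','w2.png');shot('side','s2.png')
print(w2p('wrist',b+.084*u),w2p('side',b+.084*u))
o=robot.get_obs(); z=R.from_quat(o['tool_rot']).apply([0,0,1]); print(z,-u)
E
```

```text
time: 3.75
position: [0.5302, 0.1535, 0.1406]
tool_rot: [0.958, 0.148, 0.243, -0.038]
ft_force: [-0.5, 0.4, -0.7]
grip_width: 0.087
pos [0.5302 0.1535 0.1406] t 3.75
 shift first, current tool axes cm: [0.2  0.08 5.99]  dist 0.0599
 shift in target tool axes cm: [0.17 0.13 5.99]
 turn deg: [ 0.41  0.2  -0.8 ]
[321.4681 275.0053] [351.9691 322.8166]
[ 0.4554  0.1442 -0.8785] [ 0.4547  0.1521 -0.8776]
```

View pics/w2.png

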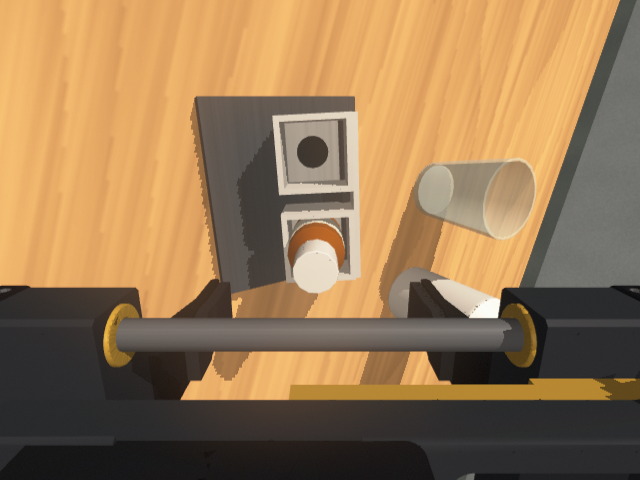

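View pics/s2.png

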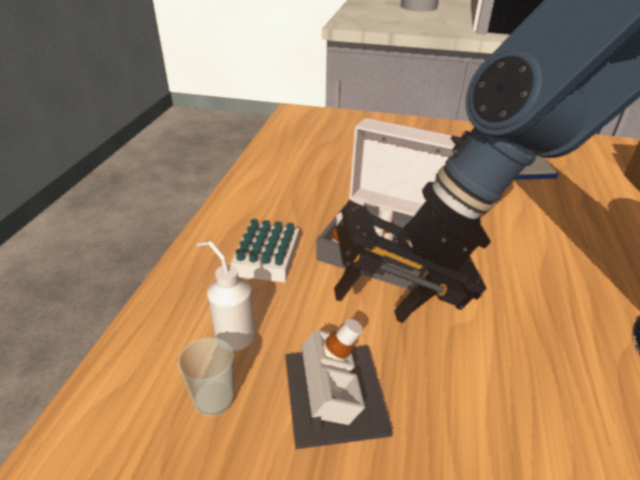

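In the wrist view the cap top is at (317,272), within about 3 px of the prediction. That leaves about 1 mm of lateral offset, so I'll advance and close.

```bash
python3 -m creep '{"dp":[[0,0,2],[0,0,2],[0,0,1],[0,0,1],[0,0,0],[0,0,0]],"turn":[[0,0,0],[0,0,0],[0,0,0],[0,0,0],[0,0,0],[0,0,0]]}'
python3 - <<'E'
from g import *
delta(b+.061*u,Rt)
shot('wrist','w3.png');shot('side','s3.png')
E
```

```text
time: 4.45
position: [0.5572, 0.1622, 0.0889]
tool_rot: [0.958, 0.148, 0.244, -0.038]
ft_force: [0.2, 0.4, 0.5]
grip_width: 0.0872
pos [0.5572 0.1622 0.0889] t 4.45
 shift first, current tool axes cm: [0.16 0.09 0.09]  dist 0.002
 shift in target tool axes cm: [0.16 0.09 0.09]
 turn deg: [ 0.44  0.11 -0.77]
```

View pics/w3.png

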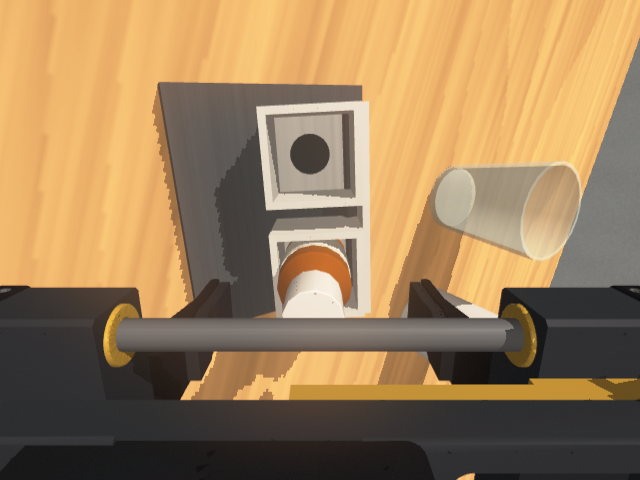

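View pics/s3.png

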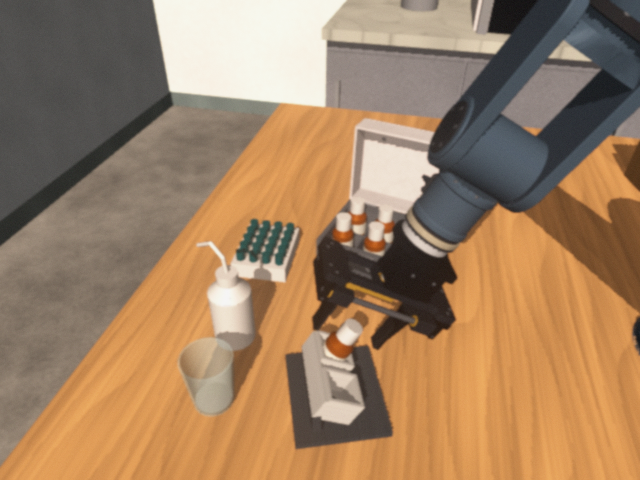

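```bash
python3 - <<'E'
from g import *
o=robot.get_obs(); Rc=R.from_quat(o['tool_rot'])
for v in ([0,0,0],[.0435,0,0],[-.0435,0,0],[0,0,-.023],[0,0,.061]):
    p=o['position']+Rc.apply(v); print(v,w2p('side',p),w2p('wrist',p))
a=cv2.imread('pics/s3.png')[240:400,270:470]
cv2.imwrite('pics/crop4.png',cv2.resize(a,(750,600),interpolation=cv2.INTER_CUBIC))
E
```

```text
[0, 0, 0] [344.7512 333.7966] [318.9362 300.2137]
[0.0435, 0, 0] [317.31   324.9785] [407.1208 300.1791]
[-0.0435, 0, 0] [370.8919 342.1967] [230.706  300.2483]
[0, 0, -0.023] [353.4451 323.2361] [318.9025 322.6295]
[0, 0, 0.061] [323.0961 360.101 ] [318.9949 261.1586]
```

View pics/crop4.png

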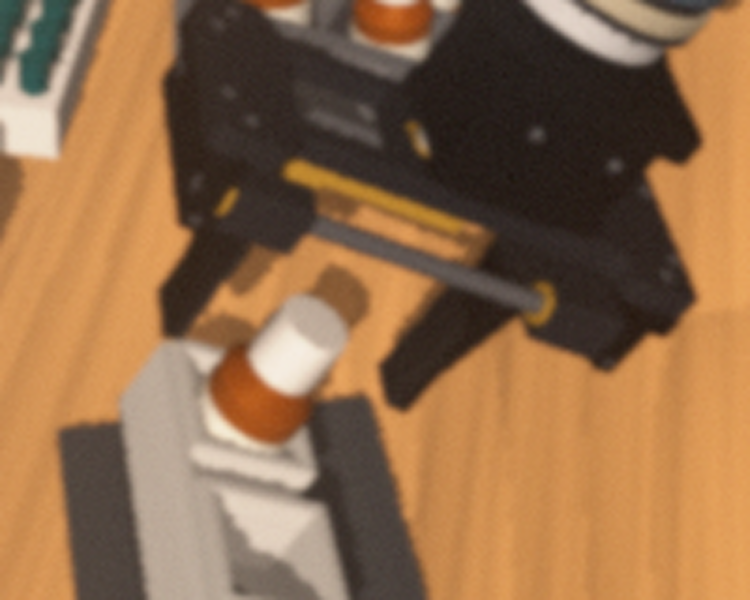

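Projected fingertips sit at the cap's lower half in the side view, around (345,334), as intended. Closing.

```bash
python3 -m creep '{"dp":[[0,0,0],[0,0,0],[0,0,0],[0,0,0],[0,0,0],[0,0,0],[0,0,0],[0,0,0]],"turn":[[0,0,0],[0,0,0],[0,0,0],[0,0,0],[0,0,0],[0,0,0],[0,0,0],[0,0,0]]}' 1 20
python3 - <<'E'
from g import *
shot('side','s4.png');shot('wrist','w4.png')
a=cv2.imread('pics/s4.png')[240:400,270:470]
cv2.imwrite('pics/crop5.png',cv2.resize(a,(750,600),interpolation=cv2.INTER_CUBIC))
E
```

```text
time: 5.35
position: [0.5571, 0.1621, 0.0878]
tool_rot: [0.958, 0.148, 0.243, -0.038]
ft_force: [-0.4, -0.4, -0.3]
grip_width: 0.0311
```

View pics/crop5.png

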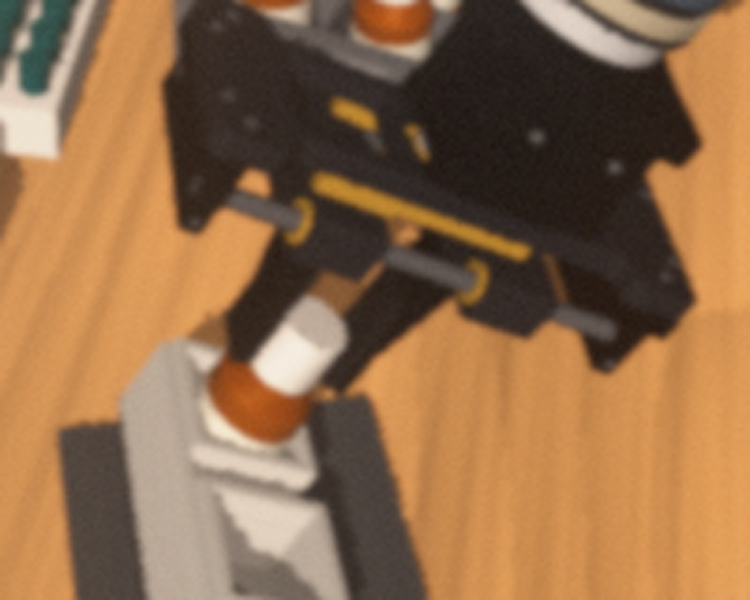

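```bash
python3 -m creep '{"dp":[[0,0,0],[0,0,0],[0,0,0]],"turn":[[0,0,0],[0,0,0],[0,0,0]]}' 
python3 - <<'E'
from g import *
a=shot('side','s5.png')[240:400,270:470,::-1];shot('wrist','w5.png')
cv2.imwrite('pics/crop6.png',cv2.resize(a,(750,600),interpolation=cv2.INTER_CUBIC))
E
```

```text
time: 5.75
position: [0.557, 0.1621, 0.0877]
tool_rot: [0.958, 0.148, 0.243, -0.038]
ft_force: [-1.0, -0.4, -0.8]
grip_width: 0.0275
```

View pics/crop6.png

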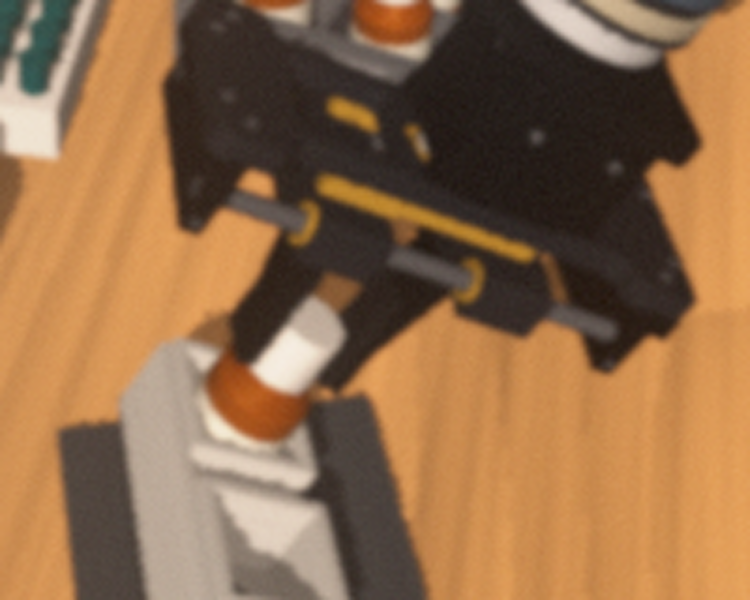

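View pics/w5.png

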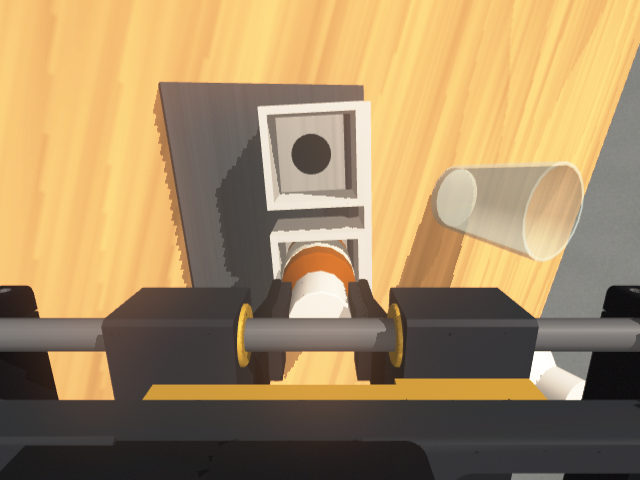

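The fingers hold the cap at full diameter (27.5 mm). Withdrawing along the axis.

```bash
python3 -m creep '{"dp":[[0,0,-0.5],[0,0,-1],[0,0,-1],[0,0,-1],[0,0,-1],[0,0,-1],[0,0,-2],[0,0,-2],[0,0,-2],[0,0,-1],[0,0,0]],"turn":[[0,0,0],[0,0,0],[0,0,0],[0,0,0],[0,0,0],[0,0,0],[0,0,0],[0,0,0],[0,0,0],[0,0,0],[0,0,0]]}' 1 25
python3 - <<'E'
from g import *
shot('side','s6.png')
ca=np.array([.5405,-.147]);t=-.2218;M=np.array([[np.cos(t),-np.sin(t)],[np.sin(t),np.cos(t)]])
cell=ca+M@[-.062,.041]
Rp=pose([0,0,-1],[np.cos(t),np.sin(t),0])
delta([cell[0],cell[1],.2],Rp); print(cell)
E
```

```text
time: 6.95
position: [0.5002, 0.1442, 0.199]
tool_rot: [0.958, 0.149, 0.244, -0.037]
ft_force: [0.7, 0.6, -2.6]
grip_width: 0.0276
pos [0.5004 0.1442 0.1984] t 7.0
 shift first, current tool axes cm: [-7.19 22.3  -4.09]  dist 0.2378
 shift in target tool axes cm: [ 4.12 23.42 -0.16]
 turn deg: [ -7.53 -27.87  29.7 ]
[ 0.489  -0.0934]
```

View pics/s6.png

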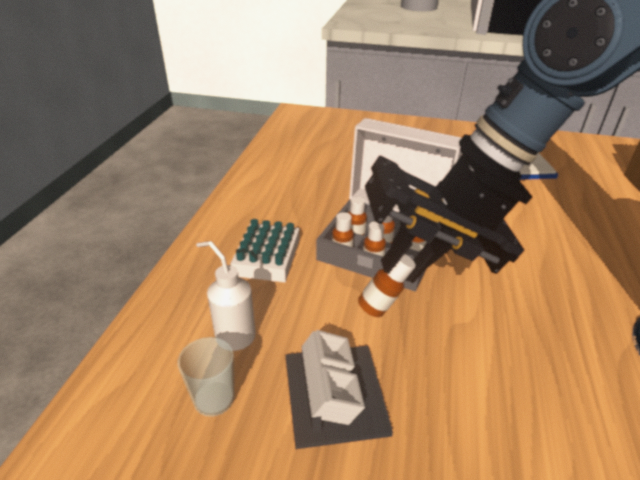

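The bottle is out. Turning upright, then moving above the empty cell.

```bash
python3 -m creep '{"dp":[[0,0,0],[0,0,0],[0,0,0],[0,0,0],[0,0,0],[0,0,0],[0,0,0],[0.5,2.5,0],[0.5,3.5,0],[0.6,3.5,0],[0.6,3.5,0],[0.6,3.5,0],[0.6,2.5,0],[0.3,1.5,0],[0,0,0],[0,0,0]],"turn":[[-1.2,-4.6,5],[-1.2,-4.6,5],[-1.2,-4.6,5],[-1.2,-4.6,5],[-1.2,-4.6,5],[-1.2,-4.6,5],[0,0,0],[0,0,0],[0,0,0],[0,0,0],[0,0,0],[0,0,0],[0,0,0],[0,0,0],[0,0,0],[0,0,0]]}'
python3 - <<'E'
from g import *
ca=np.array([.5405,-.147]);t=-.2218;M=np.array([[np.cos(t),-np.sin(t)],[np.sin(t),np.cos(t)]])
cell=ca+M@[-.062,.041]
Rp=pose([0,0,-1],[np.cos(t),np.sin(t),0])
delta([cell[0],cell[1],.2],Rp)
for c in ('wrist','side','scene'): 
    shot(c,c[:2]+'7.png')
    for n in ('case','stored1','lid_hinge','lid_handle','bottle'):
        for d in robot.tip_of(n,c)[:6]:
            if d['confidence']>.4: print(c,n,round(d['confidence'],2),c2w(c,d['point']))
E
```

```text
time: 8.6
position: [0.504, -0.0599, 0.1921]
tool_rot: [0.996, -0.078, 0.028, -0.014]
ft_force: [-1.2, 0.5, -0.6]
grip_width: 0.0273
pos [ 0.504  -0.0599  0.1921] t 8.6
 shift first, current tool axes cm: [-0.91  3.51 -0.95]  dist 0.0375
 shift in target tool axes cm: [-0.72  3.59 -0.79]
 turn deg: [-1.97 -3.04  3.78]
wrist stored1 0.91 [ 0.6157 -0.1177  0.0066]
wrist stored1 0.58 [ 0.5512 -0.1059  0.0102]
wrist bottle 0.97 [ 0.5105 -0.0545  0.1322]
side case 0.82 [ 0.5374 -0.1413 -0.0006]
side case 0.66 [ 0.5612  0.1955 -0.004 ]
side stored1 0.82 [ 0.6072 -0.1169  0.0039]
side stored1 0.79 [ 0.4785 -0.1528  0.0033]
side stored1 0.76 [ 0.5943 -0.1859  0.0053]
side stored1 0.69 [ 0.5475 -0.1069  0.0096]
side stored1 0.59 [ 0.5409 -0.1651  0.0045]
side lid_hinge 0.55 [ 0.5234 -0.22    0.0514]
side lid_handle 0.7 [ 0.4991 -0.3205  0.1721]
side bottle 0.85 [ 0.5107 -0.0625  0.1339]
side bottle 0.7 [ 0.5638  0.1953 -0.0014]
scene case 0.67 [ 0.5462 -0.1457 -0.0018]
scene stored1 0.91 [ 0.5374 -0.1715  0.0096]
scene stored1 0.86 [ 0.5493 -0.1096  0.0114]
scene stored1 0.7 [ 0.5922 -0.1805  0.0077]
scene stored1 0.67 [ 0.4693 -0.1516  0.0087]
scene stored1 0.58 [ 0.6079 -0.124   0.0088]
scene lid_hinge 0.72 [ 0.5217 -0.2245  0.0531]
scene lid_hinge 0.56 [ 0.7501 -0.0786  0.0021]
scene lid_handle 0.78 [ 0.503  -0.3197  0.1739]
scene bottle 0.84 [ 0.509  -0.0571  0.1321]
```

View pics/wr7.png

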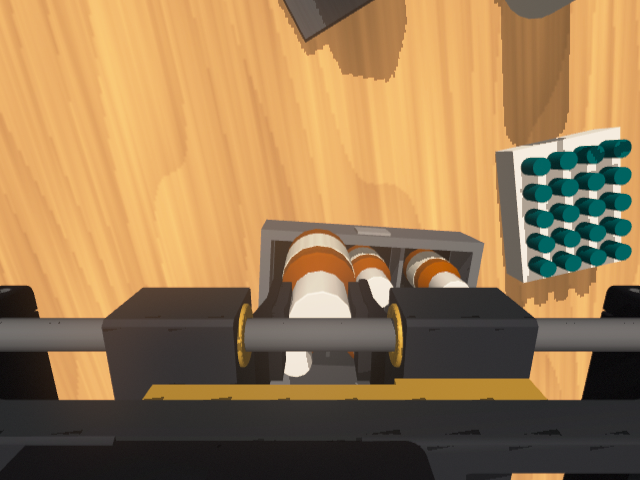

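View pics/sc7.png

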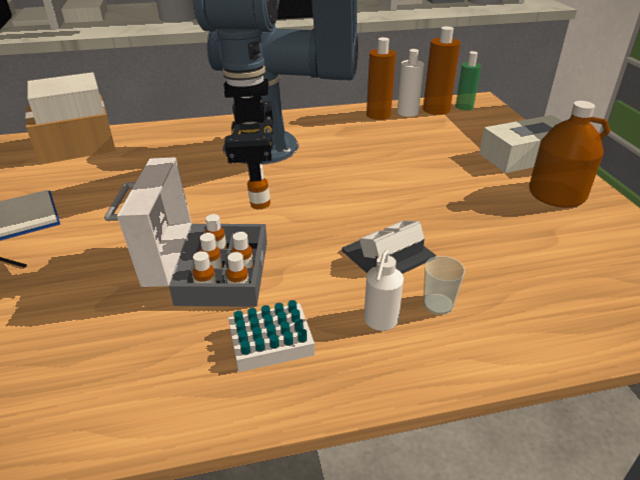

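View pics/si7.png

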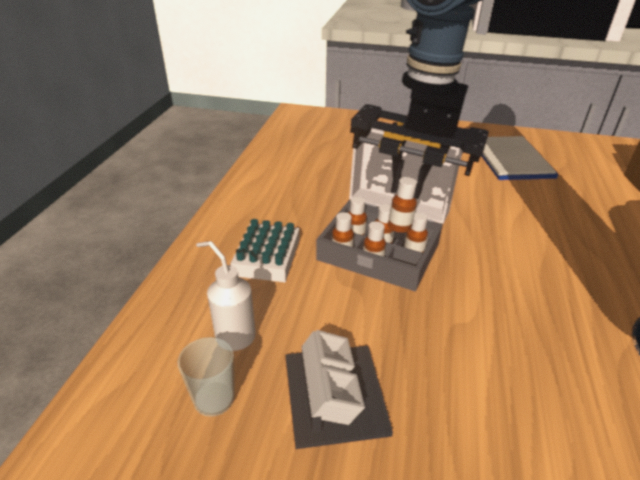

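```bash
python3 - <<'E'
import cv2
a=cv2.imread('pics/side0.png')[190:300,300:460];cv2.imwrite('pics/c7.png',cv2.resize(a,(800,550),interpolation=cv2.INTER_CUBIC))
a=cv2.imread('pics/scene0.png')[210:310,160:280];cv2.imwrite('pics/c8.png',cv2.resize(a,(720,600),interpolation=cv2.INTER_CUBIC))
E
```

```text
(no output)
```

View pics/c7.png

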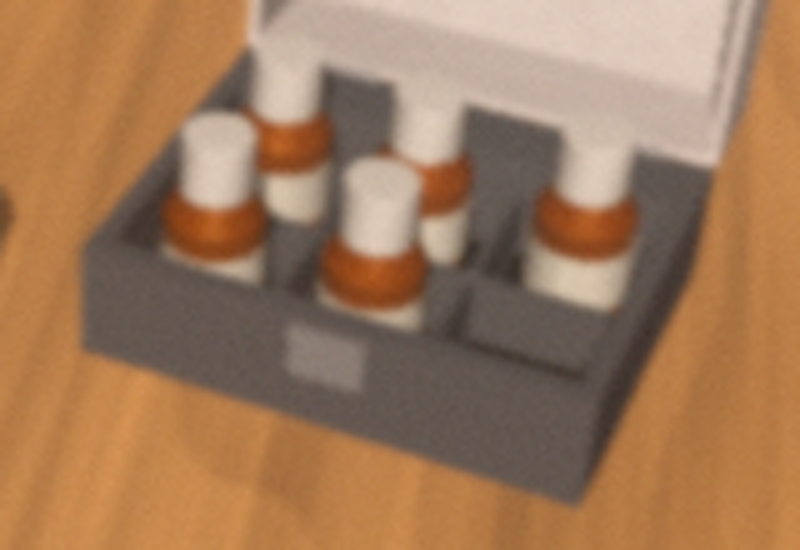

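View pics/c8.png

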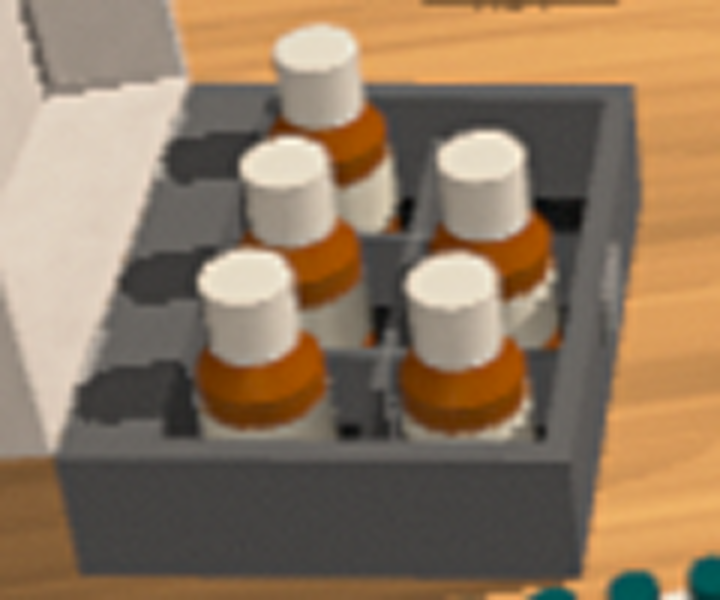

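```bash
python3 - <<'E'
from fit import *
S=lambda x,y:(300+x/5,190+y/5); C=lambda x,y:(160+x/6,210+y/6)
obs=[('side',1,1,.05,S(85,253)),('side',-1,1,.05,S(592,392)),('side',1,1,0,S(85,347)),('side',-1,1,0,S(580,503)),
('scene',1,1,.05,C(575,460)),('scene',-1,1,.05,C(634,86)),('scene',1,-1,.05,C(60,458)),('scene',1,1,0,C(578,575)),('scene',1,-1,0,C(80,575))]
def g(v):
    r=[]
    for k,a,b_,z,q in obs:
        x,y=.1*a,.079*b_;c,s=np.cos(v[2]),np.sin(v[2])
        r+=list(proj(k,[v[0]+c*x-s*y,v[1]+s*x+c*y,z])[0]-q)
    return np.array(r)
s=least_squares(g,[.54,-.147,-.22]);v=s.x;print(v,np.degrees(v[2]));print(s.fun.round(1))
c,si=np.cos(v[2]),np.sin(v[2]);M=np.array([[c,-si],[si,c]])
print('cell',v[:2]+M@[-.062,.041],'hinge',v[:2]+M@[0,-.079])
for p in ([.477,-.1533],[.5485,-.1075],[.61,-.1195],[.5385,-.167],[.594,-.183],[.5225,-.2235],[.501,-.320]): print(M.T@(np.array(p)-v[:2]))
E
```

```text
[358.93367690187154, 529.2382347568013, 482.053042985093]
[ 0.5413 -0.1467 -0.2239] -12.826121222240541
[-0.8 -1.7  1.6  1.4 -1.   0.2  0.   0.4 -0.5 -0.1 -0.4 -0.6 -0.9 -0.
  0.9  0.5  0.2  0.3]
cell [ 0.4899 -0.093 ] hinge [ 0.5237 -0.2237]
[-0.0612 -0.0207]
[-0.0017  0.0398]
[0.061  0.0418]
[ 0.0018 -0.0204]
[ 0.0595 -0.0237]
[-0.0013 -0.0791]
[-0.0008 -0.1779]
```

The case pose is consistent across all measurements, giving a cell centre of (0.4899, -0.0930). Correcting orientation and position above the cell.

```bash
python3 -m creep '{"dp":[[0,0,0],[-0.4,1.8,0],[-0.3,1.8,0],[0,0,0],[0,0,0]],"turn":[[-2,-3,3.7],[0,0,0],[0,0,0],[0,0,0],[0,0,0]]}'
cat > k.py <<'E'
from g import *
v=np.array([.5413,-.1467,-.2239]);t=v[2];M=np.array([[np.cos(t),-np.sin(t)],[np.sin(t),np.cos(t)]])
cell=v[:2]+M@[-.062,.041]
Rp=pose([0,0,-1],[np.cos(t),np.sin(t),0])
E
python3 - <<'E'
from k import *
delta([cell[0],cell[1],.067],Rp)
for c in ('side','scene'): 
    shot(c,c[:2]+'8.png')
    m=robot.masks_of('bottle',c)[0]; print(m['confidence'])
    d=robot.tip_of('bottle',c)[0]; print(d['confidence'],c2w(c,d['point']))
a=cv2.imread('pics/si8.png')[160:300,320:480];b=cv2.imread('pics/sc8.png')[130:300,130:300]
cv2.imwrite('pics/c9.png',cv2.hconcat([cv2.resize(a,(400,400)),cv2.resize(b,(400,400))]))
E
```

```text
time: 10.0
position: [0.4903, -0.0941, 0.1929]
tool_rot: [0.994, -0.111, 0.001, 0.001]
ft_force: [0.2, 0.9, -1.8]
grip_width: 0.0277
pos [ 0.4903 -0.0941  0.1929] t 10.0
 shift first, current tool axes cm: [-0.09 -0.12 12.59]  dist 0.1259
 shift in target tool axes cm: [-0.06 -0.1  12.59]
 turn deg: [ 0.05 -0.12  0.11]
0.71
0.92 [ 0.4901 -0.0935  0.1301]
0.68
0.71 [ 0.4915 -0.0938  0.1344]
```

View pics/c9.png

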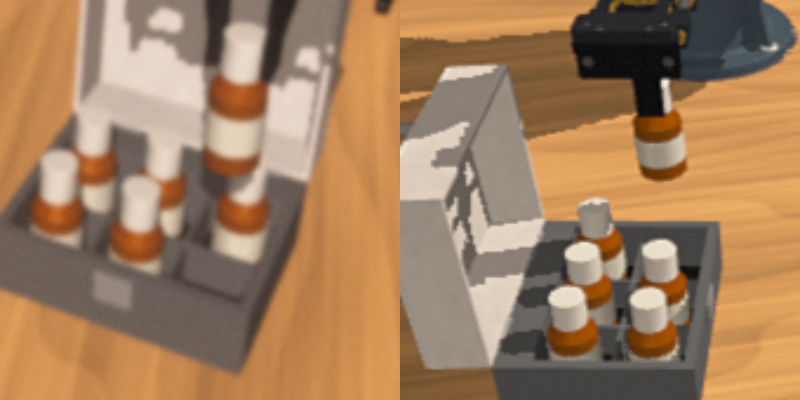

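The bottle hangs upright over the empty cell. Lowering.

```bash
python3 -m creep '{"dp":[[0,0,1],[0,0,2],[0,0,2],[0,0,2],[0,0,2],[0,0,1.4],[0,0,0.7],[0,0,0.4],[0,0,0],[0,0,0]],"turn":[[0,0,0],[0,0,0],[0,0,0],[0,0,0],[0,0,0],[0,0,0],[0,0,0],[0,0,0],[0,0,0],[0,0,0]]}'
python3 -m creep '{"dp":[[0,0,0.2],[0,0,0.2],[0,0,0.1]],"turn":[[0,0,0],[0,0,0],[0,0,0]]}'
```

```text
time: 11.3
position: [0.4909, -0.0944, 0.0783]
tool_rot: [0.994, -0.11, 0.001, 0.001]
ft_force: [-0.2, 0.4, -1.3]
grip_width: 0.0276
time: 11.6
position: [0.4906, -0.0943, 0.073]
tool_rot: [0.994, -0.11, 0.001, 0.001]
ft_force: [0.1, -0.1, -1.3]
grip_width: 0.0272
```

```bash
for i in 1; do python3 -m creep '{"dp":[[0,0,0.2],[0,0,0.1],[0,0,0]],"turn":[[0,0,0],[0,0,0],[0,0,0]]}'; done
python3 -m creep '{"dp":[[0,0,0.1],[0,0,0]],"turn":[[0,0,0],[0,0,0]]}'
```

```text
time: 11.9
position: [0.4905, -0.0942, 0.07]
tool_rot: [0.994, -0.11, 0.001, 0.001]
ft_force: [-0.3, -0.0, 0.3]
grip_width: 0.0269
time: 12.1
position: [0.4906, -0.0941, 0.0699]
tool_rot: [0.994, -0.11, 0.001, 0.001]
ft_force: [-1.1, 1.6, 9.1]
grip_width: 0.0276
```

Contact: 9 N upward, resting on the floor. Opening partway to spare the neighbouring caps.

```bash
python3 -m creep '{"dp":[[0,0,0],[0,0,0],[0,0,0],[0,0,0],[0,0,0]],"turn":[[0,0,0],[0,0,0],[0,0,0],[0,0,0],[0,0,0]]}' 0.0
python3 - <<'E'
from k import *
for c in ('side','scene'): shot(c,c[:2]+'9.png')
a=cv2.imread('pics/si9.png')[160:300,320:480];b=cv2.imread('pics/sc9.png')[130:300,130:300]
cv2.imwrite('pics/c10.png',cv2.hconcat([cv2.resize(a,(400,400)),cv2.resize(b,(400,400))]))
E
```

```text
time: 12.6
position: [0.4904, -0.0943, 0.0687]
tool_rot: [0.994, -0.11, 0.001, 0.001]
ft_force: [-0.2, 0.4, -0.2]
grip_width: 0.0432
```

View pics/c10.png

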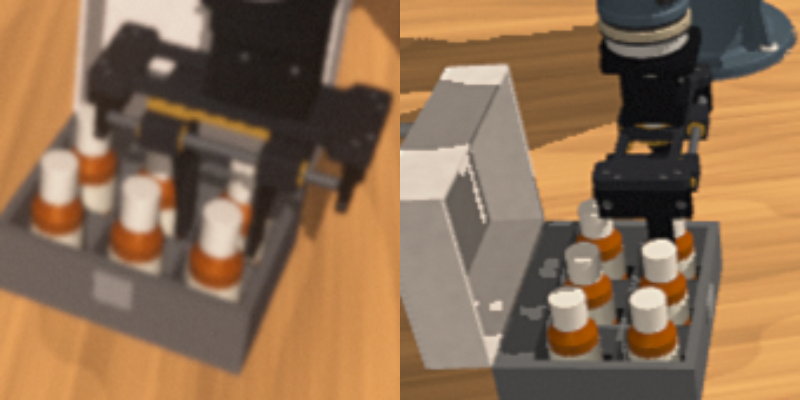

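The bottle stands upright in its cell. Retreating straight up and computing the handle approach.

```bash
python3 -m creep '{"dp":[[0,0,-0.5],[0,0,-1],[0,0,-2],[0,0,-3],[0,0,-3],[0,0,-3],[0,0,-3],[0,0,-3],[0,0,-3],[0,0,-1],[0,0,0]],"turn":[[0,0,0],[0,0,0],[0,0,0],[0,0,0],[0,0,0],[0,0,0],[0,0,0],[0,0,0],[0,0,0],[0,0,0],[0,0,0]]}'
cat > l.py <<'E'
from k import *
R0=np.hypot(.125,.092);A0=np.arctan2(.092,.125)
ey=M@[0,1]; ey3=np.r_[ey,0]
def bar(th): 
    y=-.079+R0*np.cos(A0+th); return np.r_[v[:2]+ey*y,.0505+R0*np.sin(A0+th)]
tl=np.radians(15)
zd=np.sin(tl)*ey3+np.array([0,0,-np.cos(tl)])
Rl=pose(zd,-ey3)
E
python3 - <<'E'
from l import *
for c in ('side','scene'): 
    shot(c,c[:2]+'11.png')
    for d in robot.tip_of('lid_handle',c)[:1]+robot.tip_of('bottle',c)[:3]:
        p=c2w(c,d['point']); q=M.T@(p[:2]-v[:2]); print(c,d['confidence'],p,q,'th',np.arctan2(p[2]-.0505,q[1]+.079)-A0)
print(bar(1.616))
B=bar(1.616)
delta(B+.019*zd-.12*zd,Rl)
a=cv2.imread('pics/si11.png')[100:300,320:480];b=cv2.imread('pics/sc11.png')[130:320,90:300]
cv2.imwrite('pics/c12.png',cv2.hconcat([cv2.resize(a,(400,500)),cv2.resize(b,(400,500))]))
E
```

```text
time: 13.8
position: [0.4908, -0.0941, 0.2958]
tool_rot: [0.994, -0.11, 0.003, 0.001]
ft_force: [-0.6, 0.2, -0.1]
grip_width: 0.0433
side 0.67 [ 0.5029 -0.3201  0.1706] [ 0.0011 -0.1776] th 1.6238088495341056
side 0.78 [ 0.491  -0.0962  0.008 ] [-0.0602  0.0381] th -0.9823987136187309
scene 0.56 [ 0.5011 -0.3195  0.1733] [-0.0008 -0.1775] th 1.6120953377273208
scene 0.82 [ 0.4927 -0.0946  0.0085] [-0.059  0.04 ] th -0.9740978804710674
scene 0.21 [0.7369 0.1258 0.0001] [0.1302 0.3091] th -0.7635593127537951
[ 0.5021 -0.3188  0.1712]
pos [ 0.4893 -0.0936  0.2924] t 14.1
 shift first, current tool axes cm: [ 6.17 24.31  2.37]  dist 0.252
 shift in target tool axes cm: [24.08 -6.25 -4.01]
 turn deg: [ 11.89 -11.74  89.61]
```

View pics/c12.png

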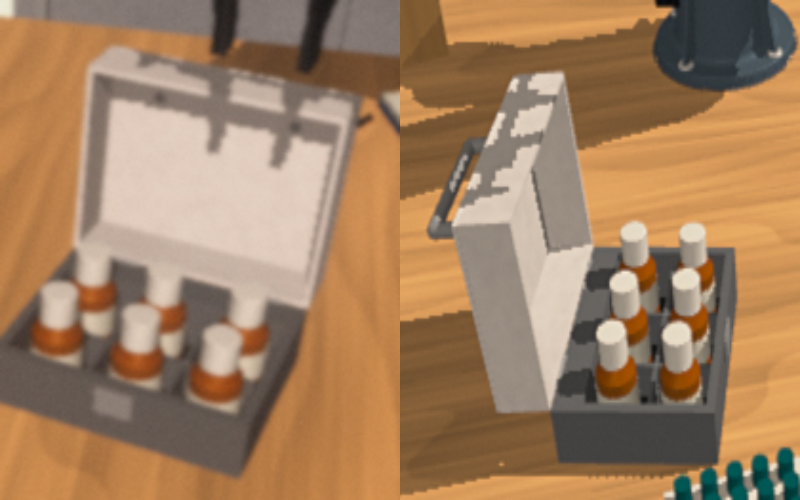

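All six bottles are upright in their cells. Moving behind the lid, above the handle.

```bash
python3 -m creep '{"dp":[[0.4,2,0],[0.8,3.5,0],[1,3.8,0],[1,3.8,0],[1,3.8,0],[1,3.8,0],[1,3.6,0],[0,0,0],[0,0,0],[0,0,0],[0,0,0],[0,0,0],[0,0,0],[0,0,0],[0,0,0],[0,0,0],[0,0,0],[0,0,0],[0,0,0],[0,0,0]],"turn":[[0,0,0],[0,0,0],[0,0,0],[0,0,0],[0,0,0],[0,0,0],[0,0,0],[1.1,-1.1,8.1],[1.1,-1.1,8.1],[1.1,-1.1,8.1],[1.1,-1.1,8.1],[1.1,-1.1,8.1],[1.1,-1.1,8.1],[1.1,-1.1,8.1],[1.1,-1.1,8.1],[1.1,-1.1,8.1],[1.1,-1.1,8.1],[1.1,-1.1,8.1],[0,0,0],[0,0,0]]}' 0.3
python3 - <<'E'
from l import *
B=bar(1.616)
delta(B+.019*zd-.12*zd,Rl)
delta(B+.019*zd,Rl)
for c in ('wrist','scene'): shot(c,c[:2]+'13.png')
print(w2p('wrist',B))
E
```

```text
time: 16.1
position: [0.4972, -0.3445, 0.2935]
tool_rot: [-0.622, 0.771, 0.083, 0.105]
ft_force: [-0.8, -0.6, 0.5]
grip_width: 0.0308
pos [ 0.4972 -0.3445  0.2935] t 16.1
 shift first, current tool axes cm: [0.66 0.09 2.38]  dist 0.0247
 shift in target tool axes cm: [0.64 0.09 2.38]
 turn deg: [0.06 0.39 0.65]
pos [ 0.4972 -0.3445  0.2935] t 16.1
 shift first, current tool axes cm: [ 0.74  0.08 14.38]  dist 0.144
 shift in target tool axes cm: [ 0.64  0.09 14.38]
 turn deg: [0.06 0.39 0.65]
[329.4287 237.3729]
```

View pics/wr13.png

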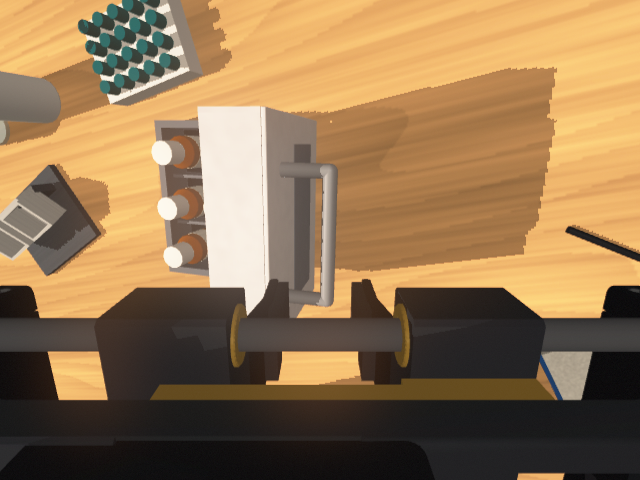

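View pics/sc13.png

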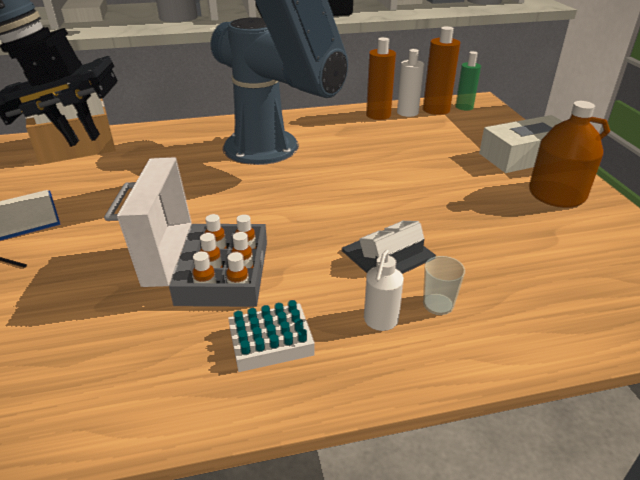

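The bar appears at about (329,233), matching the prediction (329,237). Descending partway to check finger clearance.

```bash
python3 -m creep '{"dp":[[0.8,0.1,0],[0,0,3],[0,0,3],[0,0,2.5],[0,0,1.5],[0,0,0],[0,0,0]],"turn":[[0,0.4,0.6],[0,0,0],[0,0,0],[0,0,0],[0,0,0],[0,0,0],[0,0,0]]}' 0.35
python3 - <<'E'
from l import *
B=bar(1.616)
delta(B+.019*zd,Rl)
for c in ('wrist','side','scene'): shot(c,c[:2]+'14.png')
o=robot.get_obs();Rc=R.from_quat(o['tool_rot'])
print(w2p('wrist',B), [w2p('wrist',o['position']+Rc.apply(q)) for q in ([.014,0,0],[-.014,0,0],[0,0,.043])])
a=cv2.imread('pics/sc14.png')[90:240,40:200];cv2.imwrite('pics/c14.png',cv2.resize(a,(640,600)))
E
```

```text
time: 16.9
position: [0.5008, -0.3272, 0.1958]
tool_rot: [-0.618, 0.775, 0.081, 0.102]
ft_force: [0.9, -0.0, 0.3]
grip_width: 0.0282
pos [ 0.5008 -0.3272  0.1958] t 16.9
 shift first, current tool axes cm: [-0.19  0.06  4.49]  dist 0.045
 shift in target tool axes cm: [-0.18  0.06  4.49]
 turn deg: [-0.03 -0.09 -0.05]
[316.9581 280.7668] [array([349.2832, 298.7166]), array([292.3419, 298.7015]), array([320.5931, 269.309 ])]
```

View pics/wr14.png

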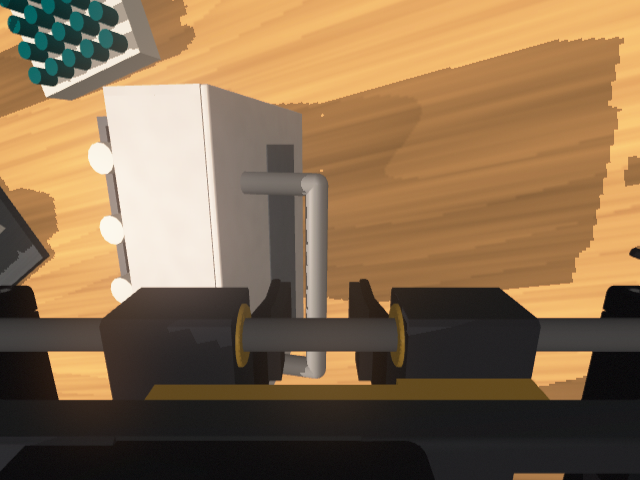

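View pics/c14.png

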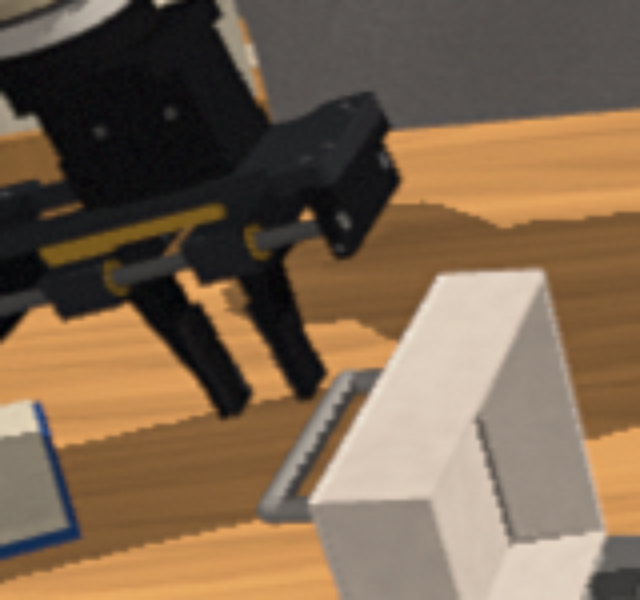

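Clearances look good: the bar lies between the finger lines, and the body passes about 28 mm above the lid's edge. Final descent and gentle grip.

```bash
python3 -m creep '{"dp":[[0,0,1.5],[-0.1,0,1.5],[0,0,1],[0,0,0.4],[0,0,0],[0,0,0]],"turn":[[0,0,0],[0,0,0],[0,0,0],[0,0,0],[0,0,0],[0,0,0]]}'
python3 -m creep '{"dp":[[0,0,0],[0,0,0],[0,0,0],[0,0,0],[0,0,0],[0,0,0]],"turn":[[0,0,0],[0,0,0],[0,0,0],[0,0,0],[0,0,0],[0,0,0]]}' 1 20
python3 - <<'E'
from l import *
for c in ('wrist','side','scene'): shot(c,c[:2]+'15.png')
a=cv2.imread('pics/sc15.png')[90:240,40:200];b=cv2.imread('pics/wr15.png')[180:400,200:440];cv2.imwrite('pics/c15.png',cv2.hconcat([cv2.resize(a,(400,400)),cv2.resize(b,(400,400))]))
o=robot.get_obs(); p=o['position']; z=R.from_quat(o['tool_rot']).apply([0,0,1]); g=p-.019*z; q=M.T@(g[:2]-v[:2]); print(g,q,'th',np.arctan2(g[2]-.0505,q[1]+.079)-A0, np.hypot(g[2]-.0505,q[1]+.079))
E
```

```text
time: 17.65
position: [0.5037, -0.3153, 0.1539]
tool_rot: [-0.618, 0.776, 0.08, 0.102]
ft_force: [1.2, 0.0, -0.4]
grip_width: 0.0282
time: 18.25
position: [0.5034, -0.3151, 0.1536]
tool_rot: [-0.618, 0.776, 0.081, 0.102]
ft_force: [-0.1, -1.1, 0.6]
grip_width: 0.0112
[ 0.5023 -0.3199  0.1719] [ 0.0004 -0.1775] th 1.6179586755684063 0.15631692808428405
```

View pics/c15.png

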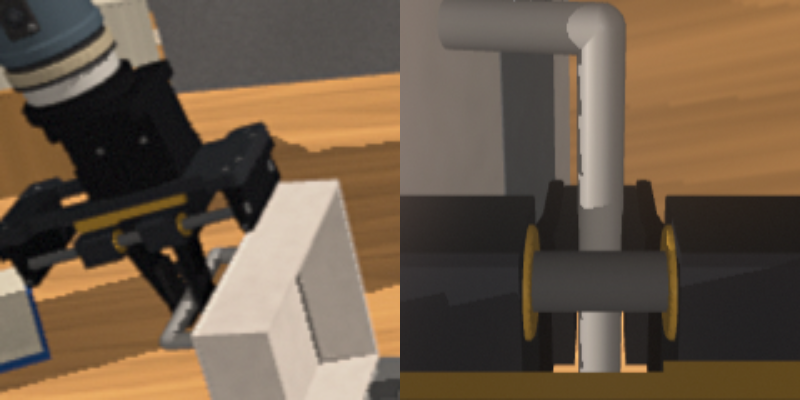

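Gripped at 11.2 mm, and the measured radius (156 mm) matches the handle. Computing the arc in tool axes.

```bash
cat > arc.py <<'E'
from l import *
import sys
def arc(th0,th1,n):
    Rc=R.from_quat(robot.get_obs()['tool_rot'])
    th=np.linspace(th0,th1,n+1); P=np.array([bar(a) for a in th]); d=Rc.inv().apply(np.diff(P,axis=0))*100
    print(np.c_[th[1:],d].round(2))
def meas():
    o=robot.get_obs(); z=R.from_quat(o['tool_rot']).apply([0,0,1]); g=o['position']-.019*z; q=M.T@(g[:2]-v[:2]); print('th',np.arctan2(g[2]-.0505,q[1]+.079)-A0,'r',np.hypot(g[2]-.0505,q[1]+.079),'x',q[0],'F',o['ft_force'],'t',o['time'])
    return np.arctan2(g[2]-.0505,q[1]+.079)-A0
E
python3 - <<'E'
from arc import *
th=meas(); arc(th,0.0,32)
E
```

```text
th 1.6179586755684063 r 0.15631692808428405 x 0.00041368476649692994 F [-0.7214 -1.7098  1.7633] t 18.4
[[ 1.57 -0.72  0.   -0.3 ]
 [ 1.52 -0.74  0.   -0.27]
 [ 1.47 -0.75  0.   -0.23]
 [ 1.42 -0.76  0.   -0.19]
 [ 1.37 -0.77  0.   -0.15]
 [ 1.31 -0.78  0.   -0.11]
 [ 1.26 -0.78  0.   -0.07]
 [ 1.21 -0.78  0.   -0.03]
 [ 1.16 -0.78  0.    0.01]
 [ 1.11 -0.78  0.    0.05]
 [ 1.06 -0.78  0.    0.09]
 [ 1.01 -0.77  0.    0.13]
 [ 0.96 -0.77  0.    0.16]
 [ 0.91 -0.76  0.    0.2 ]
 [ 0.86 -0.75  0.    0.24]
 [ 0.81 -0.73  0.    0.28]
 [ 0.76 -0.72  0.    0.31]
 [ 0.71 -0.7   0.    0.35]
 [ 0.66 -0.68  0.    0.39]
 [ 0.61 -0.66  0.    0.42]
 [ 0.56 -0.64  0.    0.45]
 [ 0.51 -0.62  0.    0.48]
 [ 0.46 -0.59  0.    0.52]
 [ 0.4  -0.57  0.    0.54]
 [ 0.35 -0.54  0.    0.57]
 [ 0.3  -0.51  0.    0.6 ]
 [ 0.25 -0.48  0.    0.62]
 [ 0.2  -0.44  0.    0.65]
 [ 0.15 -0.41  0.    0.67]
 [ 0.1  -0.38  0.    0.69]
 [ 0.05 -0.34  0.    0.71]
 [ 0.   -0.31  0.    0.72]]
```

```bash
python3 -m creep '{"dp":[[-0.36,0,-0.15],[-0.36,0,-0.15],[-0.74,0,-0.27],[-0.75,0,-0.23],[-0.76,0,-0.19],[-0.77,0,-0.15],[0,0,0]],"turn":[[0,0,0],[0,0,0],[0,0,0],[0,0,0],[0,0,0],[0,0,0],[0,0,0]]}'
python3 - <<'E'
from arc import *
meas(); shot('scene','sc16.png')
a=cv2.imread('pics/sc16.png')[60:300,40:300];cv2.imwrite('pics/c16.png',cv2.resize(a,(650,600)))
E
```

```text
time: 19.1
position: [0.5114, -0.2814, 0.1754]
tool_rot: [-0.618, 0.775, 0.08, 0.102]
ft_force: [-1.4, -3.4, 5.7]
grip_width: 0.0111
th 1.355654924711319 r 0.15679705372412714 x 0.0007565971570203688 F [-1.3539 -3.4104  5.6699] t 19.1
```

View pics/c16.png

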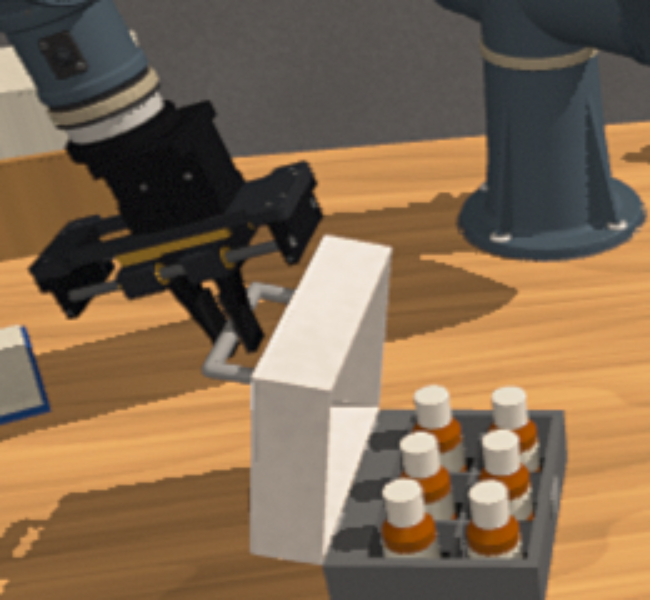

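The lid follows and the forces are small (about 7 N). Continuing.

```bash
python3 -m creep '{"dp":[[-0.78,0,-0.1],[-0.78,0,-0.07],[-0.78,0,-0.03],[-0.78,0,0.01],[-0.78,0,0.05],[-0.78,0,0.09],[-0.77,0,0.13],[-0.77,0,0.16],[0,0,0]],"turn":[[0,0,0],[0,0,0],[0,0,0],[0,0,0],[0,0,0],[0,0,0],[0,0,0],[0,0,0],[0,0,0]]}'
python3 - <<'E'
from arc import *
meas()
E
```

```text
time: 20.05
position: [0.5253, -0.2215, 0.1879]
tool_rot: [-0.618, 0.775, 0.081, 0.103]
ft_force: [4.5, -1.0, 0.1]
grip_width: 0.0113
th 0.9515248849391621 r 0.15574920603701128 x 0.000996037797886227 F [ 4.5032 -1.0177  0.0608] t 20.05
```

```bash
python3 -m creep '{"dp":[[-0.76,0,0.2],[-0.75,0,0.24],[-0.73,0,0.28],[-0.72,0,0.31],[-0.7,0,0.35],[-0.68,0,0.39],[-0.66,0,0.42],[0,0,0]],"turn":[[0,0,0],[0,0,0],[0,0,0],[0,0,0],[0,0,0],[0,0,0],[0,0,0],[0,0,0]]}'
python3 - <<'E'
from arc import *
th=meas(); arc(th,0,16); shot('scene','sc17.png');
a=cv2.imread('pics/sc17.png')[60:300,40:300];cv2.imwrite('pics/c17.png',cv2.resize(a,(650,600)))
E
```

```text
time: 20.85
position: [0.5373, -0.1689, 0.1792]
tool_rot: [-0.618, 0.775, 0.081, 0.103]
ft_force: [6.4, 0.5, -0.2]
grip_width: 0.0111
th 0.5991148360254342 r 0.15578132155654353 x 0.0009915623278341733 F [ 6.4014  0.5493 -0.169 ] t 20.85
[[ 0.56 -0.47  0.    0.34]
 [ 0.52 -0.46  0.    0.35]
 [ 0.49 -0.45  0.    0.37]
 [ 0.45 -0.43  0.    0.39]
 [ 0.41 -0.42  0.    0.4 ]
 [ 0.37 -0.4   0.    0.42]
 [ 0.34 -0.39  0.    0.43]
 [ 0.3  -0.37  0.    0.45]
 [ 0.26 -0.35  0.    0.46]
 [ 0.22 -0.34  0.    0.47]
 [ 0.19 -0.32  0.    0.49]
 [ 0.15 -0.3   0.    0.5 ]
 [ 0.11 -0.28  0.    0.51]
 [ 0.07 -0.26  0.    0.52]
 [ 0.04 -0.24  0.    0.53]
 [ 0.   -0.22  0.    0.54]]
```

View pics/c17.png

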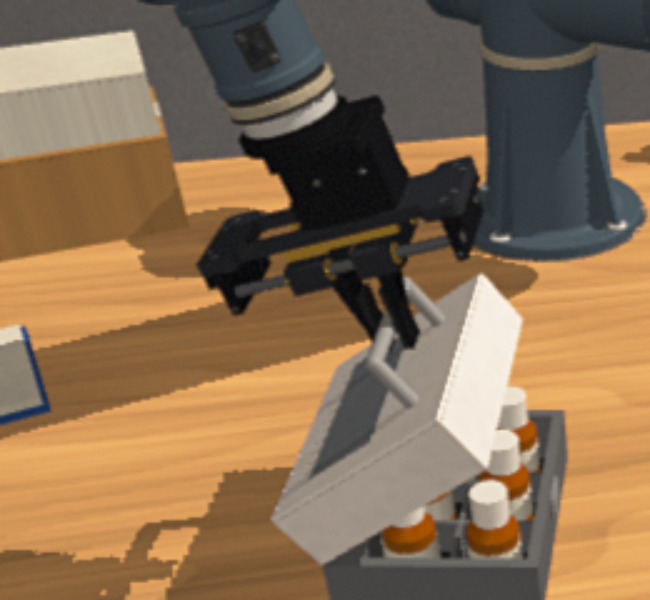

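```bash
python3 -m creep '{"dp":[[-0.47,0,0.34],[-0.46,0,0.35],[-0.45,0,0.37],[-0.43,0,0.39],[-0.42,0,0.4],[-0.4,0,0.42],[-0.39,0,0.43],[-0.37,0,0.45],[-0.35,0,0.46],[-0.34,0,0.47],[0,0,0]],"turn":[[0,0,0],[0,0,0],[0,0,0],[0,0,0],[0,0,0],[0,0,0],[0,0,0],[0,0,0],[0,0,0],[0,0,0],[0,0,0]]}'
python3 - <<'E'
from arc import *
th=meas(); arc(th,0,8)
E
```

```text
time: 22.0
position: [0.5484, -0.121, 0.15]
tool_rot: [-0.618, 0.776, 0.081, 0.102]
ft_force: [6.3, -1.3, -2.0]
grip_width: 0.0112
th 0.22929590799921218 r 0.1550264669355682 x 0.001180473878534306 F [ 6.2627 -1.3495 -2.0371] t 22.0
[[ 0.2  -0.25  0.    0.37]
 [ 0.17 -0.24  0.    0.38]
 [ 0.14 -0.23  0.    0.38]
 [ 0.11 -0.21  0.    0.39]
 [ 0.09 -0.2   0.    0.4 ]
 [ 0.06 -0.19  0.    0.4 ]
 [ 0.03 -0.18  0.    0.41]
 [ 0.   -0.17  0.    0.41]]
```

```bash
python3 -m creep '{"dp":[[-0.25,0,0.37],[-0.24,0,0.38],[-0.23,0,0.38],[-0.21,0,0.39],[-0.2,0,0.4],[-0.1,0,0.2],[0,0,0]],"turn":[[0,0,0],[0,0,0],[0,0,0],[0,0,0],[0,0,0],[0,0,0],[0,0,0]]}'
python3 - <<'E'
from arc import *
th=meas()
E
python3 -m creep '{"dp":[[-0.1,0,0.2],[-0.1,0,0.2],[-0.06,0,0.15],[0,0,0]],"turn":[[0,0,0],[0,0,0],[0,0,0],[0,0,0]]}'
python3 - <<'E'
from arc import *
th=meas()
for c in ('scene','side'): shot(c,c[:2]+'18.png')
a=cv2.imread('pics/sc18.png')[100:320,100:320];b=cv2.imread('pics/si18.png')[130:310,290:470];cv2.imwrite('pics/c18.png',cv2.hconcat([cv2.resize(a,(400,400)),cv2.resize(b,(400,400))]))
E
```

```text
time: 22.7
position: [0.5523, -0.1044, 0.1329]
tool_rot: [-0.618, 0.776, 0.081, 0.102]
ft_force: [6.6, -1.6, -2.2]
grip_width: 0.0109
th 0.07295028864705977 r 0.15503008859147746 x 0.001286533270260891 F [ 6.6248 -1.6178 -2.2029] t 22.7
time: 23.1
position: [0.5532, -0.1007, 0.1284]
tool_rot: [-0.618, 0.776, 0.08, 0.102]
ft_force: [6.7, -0.9, -1.7]
grip_width: 0.0108
th 0.03498201489436625 r 0.1550542673624483 x 0.0013129181585488589 F [ 6.6615 -0.8997 -1.666 ] t 23.1
```

View pics/c18.png

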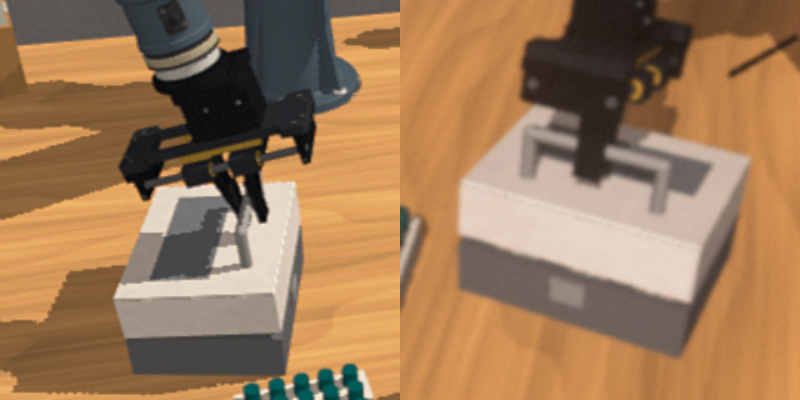

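Nearly closed, at about 0.03 rad. I'll continue in small steps until contact.

```bash
python3 -m creep '{"dp":[[-0.08,0,0.2],[-0.06,0,0.15],[0,0,0]],"turn":[[0,0,0],[0,0,0],[0,0,0]]}'
python3 -m creep '{"dp":[[-0.04,0,0.1],[0,0,0]],"turn":[[0,0,0],[0,0,0]]}'
python3 -m creep '{"dp":[[-0.04,0,0.1],[0,0,0]],"turn":[[0,0,0],[0,0,0]]}'
python3 -c "
from arc import *
meas()"
```

```text
time: 23.5
position: [0.5537, -0.0984, 0.1254]
tool_rot: [-0.617, 0.776, 0.081, 0.102]
ft_force: [7.0, -0.2, -0.4]
grip_width: 0.0109
time: 23.7
position: [0.5538, -0.0978, 0.1246]
tool_rot: [-0.618, 0.776, 0.081, 0.102]
ft_force: [6.6, -0.7, -1.6]
grip_width: 0.0114
time: 23.9
position: [0.554, -0.0972, 0.1238]
tool_rot: [-0.618, 0.776, 0.081, 0.102]
ft_force: [6.0, -0.6, -0.5]
grip_width: 0.011
th -0.00250777996726137 r 0.1551274636419281 x 0.0013177666412508716 F [ 6.0347 -0.592  -0.485 ] t 23.9
```

```bash
python3 -m creep '{"dp":[[-0.04,0,0.1],[0,0,0]],"turn":[[0,0,0],[0,0,0]]}'
python3 -m creep '{"dp":[[-0.04,0,0.1],[0,0,0]],"turn":[[0,0,0],[0,0,0]]}'
python3 -c "
from arc import *
meas()"
```

```text
time: 24.1
position: [0.5541, -0.0966, 0.123]
tool_rot: [-0.618, 0.776, 0.081, 0.102]
ft_force: [6.0, -1.6, -1.4]
grip_width: 0.011
time: 24.3
position: [0.5542, -0.096, 0.1221]
tool_rot: [-0.618, 0.776, 0.08, 0.102]
ft_force: [5.9, -0.8, -0.4]
grip_width: 0.0111
th -0.016024139182128194 r 0.15517231096107217 x 0.0013213413165294064 F [ 5.863  -0.8154 -0.4149] t 24.3
```

```bash
python3 -m creep '{"dp":[[-0.04,0,0.1],[-0.04,0,0.1],[0,0,0]],"turn":[[0,0,0],[0,0,0],[0,0,0]]}'
python3 - <<'E'
from arc import *
meas()
for c in ('scene','side'): shot(c,c[:2]+'19.png')
a=cv2.imread('pics/sc19.png')[200:320,130:290];b=cv2.imread('pics/si19.png')[170:310,300:460];cv2.imwrite('pics/c19.png',cv2.vconcat([cv2.resize(a,(400,300)),cv2.resize(b,(400,300))]))
E
```

```text
time: 24.6
position: [0.5544, -0.0953, 0.1211]
tool_rot: [-0.618, 0.776, 0.08, 0.102]
ft_force: [4.0, -3.1, 3.7]
grip_width: 0.0111
th -0.024195913863405916 r 0.15517243838527472 x 0.001318236442457577 F [ 3.9899 -3.0928  3.7186] t 24.6
```

View pics/c19.png

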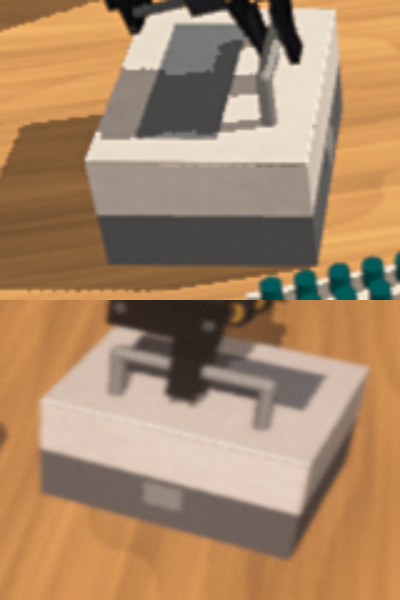

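Contact has begun and the lid looks closed. A slight press will confirm it.

```bash
python3 -m creep '{"dp":[[-0.03,0,0.1],[0,0,0],[0,0,0]],"turn":[[0,0,0],[0,0,0],[0,0,0]]}'
python3 -m creep '{"dp":[[-0.02,0,0.1],[0,0,0]],"turn":[[0,0,0],[0,0,0]]}'
```

```text
time: 25.0
position: [0.5545, -0.0952, 0.1209]
tool_rot: [-0.618, 0.776, 0.08, 0.102]
ft_force: [1.4, -5.9, 11.2]
grip_width: 0.0109
time: 25.2
position: [0.5545, -0.0952, 0.1208]
tool_rot: [-0.618, 0.775, 0.08, 0.102]
ft_force: [-0.2, -5.4, 16.1]
grip_width: 0.011
```

Hard contact: position is static and force rose to 16 N, so the lid is seated. Releasing and retracting.

```bash
python3 -m creep '{"dp":[[0,0,0],[0,0,0],[0,0,0],[0,0,0]],"turn":[[0,0,0],[0,0,0],[0,0,0],[0,0,0]]}' 0.3
python3 -m creep '{"dp":[[0,0,-0.5],[0,0,-1],[0,0,-2],[0,0,-3],[0,0,-3],[0,0,-3],[0,0,-2],[0,0,0],[0,0,0]],"turn":[[0,0,0],[0,0,0],[0,0,0],[0,0,0],[0,0,0],[0,0,0],[0,0,0],[0,0,0],[0,0,0]]}'
python3 - <<'E'
from arc import *
for c in ('scene','side'): 
    shot(c,c[:2]+'20.png')
    for n in ('lid_handle','washbottle','beaker','tuberack'):
        for d in robot.tip_of(n,c)[:1]:
            p=c2w(c,d['point']); q=M.T@(p[:2]-v[:2]); print(c,n,round(d['confidence'],2),p,'th',(np.arctan2(p[2]-.0505,q[1]+.079)-A0).round(3) if n=='lid_handle' else '')
a=cv2.imread('pics/sc20.png')[60:360,100:480];b=cv2.imread('pics/si20.png')[100:440,180:480];cv2.imwrite('pics/c20.png',cv2.hconcat([cv2.resize(a,(400,450)),cv2.resize(b,(400,450))]))
E
```

```text
time: 25.6
position: [0.5523, -0.093, 0.1177]
tool_rot: [-0.618, 0.775, 0.083, 0.101]
ft_force: [0.3, -0.6, 0.3]
grip_width: 0.029
time: 26.5
position: [0.5452, -0.1307, 0.2589]
tool_rot: [-0.618, 0.776, 0.081, 0.102]
ft_force: [-0.2, -0.2, -0.5]
grip_width: 0.0301
scene lid_handle 0.88 [ 0.5526 -0.0996  0.1445] th 0.001
scene washbottle 0.77 [ 0.7393  0.1268 -0.0006] th 
scene beaker 0.86 [0.7294 0.2434 0.0033] th 
scene tuberack 0.8 [ 0.7529 -0.0791  0.0006] th 
side lid_handle 0.76 [ 0.5501 -0.1055  0.1458] th 0.032
side washbottle 0.78 [0.7421 0.1281 0.0003] th 
side beaker 0.63 [0.7281 0.248  0.001 ] th 
side tuberack 0.59 [ 0.7531 -0.0795  0.0025] th
```

View pics/c20.png

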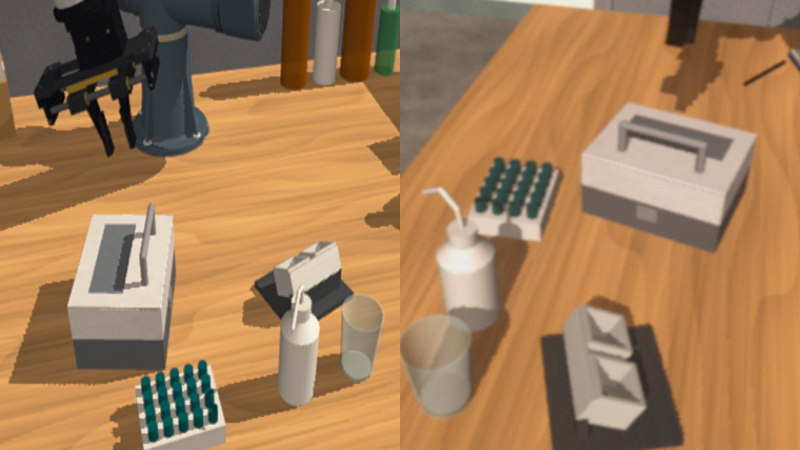

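The views show the lid flush on the case and the gripper well clear. The bystanders are where they were. Handing in.

```bash
python3 -c "
from rig import robot
print(robot.hand_in())"
```

```text
the job is handed in; nothing more can be done
None
```

I set the amber bottle upright in the empty cell (the case's -x, +y corner) and guided the lid by its handle until it was fully closed. I handed in at about 27 s.

- **Bottle:** I gripped it by the cap and drew it out along the sleeve. I lowered it until it touched the cell floor (about 9 N) before letting go. The pictures taken after the release, before the lid moved, showed all six bottles upright in their cells.
- **Lid:** I held the handle all the way down, with forces under about 8 N during the swing. It seated firmly: 16 N with no further movement.
- **Last checks:** The lid looked flush with the case. The wash bottle, beaker and tube rack were within a few mm of where they started, and the gripper was about 12 cm clear of the case.
- **Disagreements:** After release the scene camera put the lid at 0.001 rad and the side camera at 0.032 rad. The arm's own estimate at seating was about -0.024 rad, which I put down to calibration error and a little slip on the bar. I did not resolve this further, because the picture and the hard contact both said closed.

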